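# Lever open the camper-van tin

## Robot

A 7-joint arm with a two-finger parallel gripper is mounted at the origin on the work surface. World frame = base frame: x ahead of the robot, y to its left, z up, the work surface at z = 0. Lengths are in m, angles in rad, forces in N, time in s.
With the tool pointing down it reaches from about 0.35 to 0.9 m from the base axis. Payload 8.1 kg.
Tool frame: the origin (TCP) lies at the very end of the fingers, on their centre line; the grasp point (between the pads) lies 19 mm behind it; z points along the fingers, y is the line along which they close (so a half turn about z gives the same grasp; the last joint's range is limited). The gripper opens to 92 mm and grips with 3 to 60 N. Pads are 19 mm wide; open, the fingers measure 130 mm over their backs; the gripper's body (75 mm by 190 mm) begins 47 mm behind the grasp point.
Start: joints at [-1.288, 0.434, 0.025, 1.573, -0.012, 1.134, -0.075], TCP at [0.235, 0.579, 0.199] pointing down, gripper open.
Joint ranges: [-2.62, 2.62], [-0.44, 2.09], [-1.27, 1.32], [0.08, 2.57], [-1.32, 4.46], [0.12, 2], [-2.74, 2.74]. Speed limits (rad/s): [2.22, 2.22, 3.01, 3.01, 3.14, 3.14, 3.14].

## Interface

Orientations are given as a rotation vector (axis times angle).
In Python, from cell import observe, get_image, sign_off, find_in, trace, place_of gives the robot as it stands. The module is installed in compiled form; this text tells all that it offers.
- The arm moves only by the shell command python3 -m handwheel 'ROWS' [OPENING] [FORCE]. ROWS is JSON, a list of rows, each a list of 6 numbers: the shift along the tool's x, y, z each as a share of 0.02 m, from -1 to 1, then the turn, a rotation vector about the tool's x, y, z each as a share of 4 degrees, from -1 to 1. A call has 1 to 8 rows; each row shifts and turns the commanded pose from where the row before left it, along the tool's axes as they then stand; what a row does not reach is not made up. A row lasts 1/12 s, in which the tool goes at most 41.7 mm and 7.16 degrees, less where a joint would pass 70% of its speed; a pose out of reach is approached as far as the arm can. A call with a number of a shift or a turn outside -1 to 1 is refused whole. A call with a gripper value outside its range is refused whole. OPENING is the opening, from 0 (shut) to 1 (fully open), set as the call begins (- or left out, the last holds). The fingers move at their own pace and stop on an object; FORCE is the grip in N (left out, the last holds). Time passes only in rows, so rows that do not move let the fingers close. It gives the time, the measured TCP pose, the force, the opening and the grip force at its end, in the units of the state.
- observe(): the state, without advancing time (a new reading comes with each control period).
- get_image(name): name is "scene" or "top"; returns a dict with "image" (400x640x3 uint8, red, green, blue), "fx", "fy", "cx", "cy" (pixels), "k1" (the pictures are not rectified: a ray, as slopes to the right and down, at radius r is drawn at 1 + k1 r^2 times it, then the intrinsics apply), "position" and "orientation" of the camera in the world. Camera axes: x right, y down, z forward; pixel columns grow to the right and rows downward; lengths in m; the calibration is good to about 2 mm. A picture is of the moment at which its call begins. There is no depth.
- sign_off(): hands the job in; it is judged then, once.
Trained networks look in the newest picture that a camera, given by its name, has taken for a name from the list of things; names that differ only in an ending like _2 or _b are one class to them, and where a whole thing is asked for, a point or a joint stands for the part that bears it (a point fixed in the world has none). Each returns a list of dicts, best first, with "score" (0 to 1); they miss things now and then, are a little off and sometimes report something else, mostly with a low value. They report only what shows in the picture. A call takes as long as a camera call. They do not tell look-alikes from the thing itself.
- find_in(label, camera): "rect" ([centre column, centre row, width, height] as shares, 0 to 1, of the picture: columns of its width, rows of its height, round what is visible of it).
- trace(label, camera): "region" (400x640 bool, what is visible of it) and "rect" ([centre column, centre row, width, height] as shares, 0 to 1, of the picture: columns of its width, rows of its height, round what is visible of it).
- place_of(label, camera): "point" ([column, row] as shares, 0 to 1, of the picture: columns of its width, rows of its height: a listed point, or the origin of a listed thing).
The state is a dict: "clock": time; "joints": joint angles; "dq": joint speeds; "joint_efforts": joint torques, N m; "position": TCP position; "ee_rot": TCP orientation; "force": force on the tool from outside, world axes, zero at the start; "ft_torque": the same for the moment, N m; "width": opening from 0.0 (shut) to 1.0 (fully open); "gripper_force": force on a finger pad.
Only numpy, scipy, OpenCV 4.12 (cv2) and the standard library are available. Lean on these libraries where they do the work, as an engineer would, in place of code of your own. Each camera call takes 0.05 s, during which the arm holds its last target. There are 200 camera calls.

## Task

Take the jar off the lid of the round tin and stand it upright, wholly on the round cork mat, while the lid is still shut. Then use the orange-handled blade tool, never the gripper itself, to lever the tin's hinged lid up by its front tab until it stays at least half open (45 degrees or more), and lay the tool flat on the counter again. Do not tip or drop the jar, do not drop the tool, do not knock the wire rack, and leave the pan, bowls and tongs where they are.

Things in the scene. Friction and masses are not known exactly. Their poses are not given: they have to be found in the camera images.
- rack: Fixed wire spice rack; origin on the counter under its middle, -x faces the robot. Four 12 mm legs at x +-50, y +-200 mm; on them a grid of 8 mm wires at height 280 mm (x -50..50, y -200..200) with small spice jars (to 345 mm). It overhangs the jar and the back of the tin: a gripper pointing straight down at the jar hits it.
- tin: Fixed round red tin, 130 mm across, 55 mm high; origin at the centre of its underside, z up, -x (opening side) roughly to the robot. Hinge axis parallel to y at x 68, z 56 mm. In front a fixed steel ledge, 50 mm wide, out to x -94, top at z 48, lies under the lid's tab and leaves a blade slot (z 48 to 56). Its two side catches hang undone and need nothing.
- lid: Flat aluminium lid, disc 136 mm across, 6 mm thick; origin on the hinge axis at its back, level with its underside (56 mm above the counter), axes as the tin's when shut; the disc's centre is at x -68 mm. A steel tab 40 mm wide (y), 5 mm thick sticks out in front to x -154 mm, its underside level with the lid's.
- lid_tab (a point): Middle of the outer (front) edge of the tab, on its underside; 154 mm from the hinge axis.
- lid_hinge (a joint): Opening angle of the lid in rad: 0 shut, grows as the front rises, at most 1.6. The hinge is stiff: it takes about 2 N at the tab, and the lid stays where it is left.
- jar: Closed round amber glass jar with black cap, 52 mm diameter, 85 mm high, 0.15 to 0.28 kg; origin at the centre of its underside, z up. It starts standing on the lid.
- mat: Round cork mat, fixed on the counter, 110 mm diameter, 6 mm thick; origin at the centre of its underside.
- blade_tool: Blade tool, 185 mm long, flat on the counter, 0.12 kg. Origin at mid-length on its underside, x towards the blade, z up. Orange handle x -92.5..7.5 mm, 18 mm wide (y), 24 mm high; flat steel blade x 7.5..92.5, 20 mm wide, 2.5 mm thick, 12 mm above the underside. Balance point near x -20.
- blade_tip (a point): Middle of the blade's far end, mid-thickness.
- pan: Aluminium frying pan, 200 mm across the rim, 42 mm high, black handle along its +x reaching to x = 260 mm; origin at the centre of its underside. Bystander.
- bowl_a: Lilac plastic bowl, 130 mm across, 55 mm high; origin at the centre of its underside. Bystander.
- bowl_b: Lilac plastic bowl, 120 mm across, 50 mm high; origin at the centre of its underside. Bystander.
- tongs: Steel tongs lying flat along x, 225 mm long, 45 mm wide, 12 mm high; origin near the middle of the underside. Bystander.
Mind the look-alikes: they are no part of the job. There is more than one size of the jar; the one meant has the size given above. There is more than one size of the blade_tool; the job needs the larger.

How it is judged:
By the outcome, as a careful person would: the job done as asked, in the order asked, and still so for the second after the job is handed in, with the robot touching nothing.
It also fails if it takes over 64 s, if anything falls off the work surface, if the arm or the gripper's body presses on something with over 40 N, if the wrist force passes 120 N, or if a joint passes its speed limit or range.

## Working session

There is one attempt and no reset: what is moved stays moved. The work goes in short steps, Python scripts to look and compute and a shell command to move; the robot and the scene stay as the last step left them, time stands still between calls to the robot, and variables do not carry over. Pictures are saved under pics/ and viewed, at most 10 in all, crops included, and the job is handed in when it is done.

```bash
mkdir -p pics; cat > h.py <<'E'
import numpy as np, cv2
from scipy.spatial.transform import Rotation as R
from cell import *
def cam(name):
    c=get_image(name); return c
def rot(c):
    o=np.array(c["orientation"],float)
    return o if o.shape==(3,3) else R.from_rotvec(o).as_matrix() if o.size==3 else R.from_quat(o).as_matrix()
def proj(c,P):
    p=(np.atleast_2d(P)-c["position"])@rot(c); s=p[:,:2]/p[:,2:]
    s=s*(1+c["k1"]*(s**2).sum(1,keepdims=True)); return s*[c["fx"],c["fy"]]+[c["cx"],c["cy"]]
def ray(c,uv):
    d=(np.array(uv,float)-[c["cx"],c["cy"]])/[c["fx"],c["fy"]]; s=d.copy()
    for _ in range(20): s=d/(1+c["k1"]*(s**2).sum())
    return rot(c)@np.array([s[0],s[1],1])
def onz(c,uv,z):
    r=ray(c,uv); p=np.array(c["position"]); return p+r*(z-p[2])/r[2]
def save(c,n,crop=None,k=1):
    im=c["image"][...,::-1]
    if crop: im=im[crop[1]:crop[3],crop[0]:crop[2]]
    cv2.imwrite("pics/"+n,cv2.resize(im,None,fx=k,fy=k,interpolation=cv2.INTER_CUBIC))
E
python3 - <<'E'
from h import *
print(observe())
for n in("scene","top"):
    c=cam(n); save(c,n+"0.png",k=1.25)
    print(n,{k:v for k,v in c.items() if k!="image"})
    for l in("jar","blade_tool","blade_tip","lid_tab","tin","lid","mat","rack","pan","bowl_a","tongs"):
        for d in place_of(l,n)[:4]:
            uv=np.array(d["point"])*[640,400]; z=dict(jar=.062,blade_tip=.013,lid_tab=.056,lid=.056).get(l,0)
            print(l,round(d["score"],2),uv.round(1),onz(c,uv,z).round(4))
E
```

```text
{'clock': 0.0, 'joints': array([-1.2875884 ,  0.43522342,  0.02495627,  1.57408062, -0.01158203,
        1.13400677, -0.075119  ]), 'dq': array([-0.00016982,  0.00021945, -0.00051987, -0.00050083,  0.00067559,
       -0.00021798, -0.00139147]), 'joint_efforts': array([-6.43195872e-04, -6.67853451e+01,  9.84845795e-01, -3.14476132e+01,
       -6.04025018e-02,  4.26907022e-02,  1.47190449e-04]), 'position': array([0.23503852, 0.57852778, 0.19845092]), 'ee_rot': array([-6.02346485e-01, -3.08315229e+00,  2.46016758e-03]), 'force': array([0.05182544, 0.34477448, 0.24204832]), 'ft_torque': array([-0.00649717, -0.03376669,  0.01047111]), 'gripper_force': 0.0, 'width': 0.9989173694529031}
scene {'fx': 374.06093725453366, 'fy': 374.06093725453366, 'cx': 324.2605211355883, 'cy': 201.77419657164828, 'k1': -0.021493120748893008, 'position': array([1.50671028, 0.55748832, 0.91095465]), 'orientation': array([-1.20066647, -2.19271531,  1.02600535])}
jar 0.77 [326.  208.1] [0.6357 0.0454 0.062 ]
jar 0.69 [281.9 241.9] [0.8547 0.0165 0.062 ]
blade_tool 0.73 [327.8 209.9] [0.5775 0.0193 0.    ]
blade_
[... 1026 characters left out ...]
1551 0.    ]
blade_tool 0.65 [232.1 240.2] [0.5024 0.2946 0.    ]
blade_tip 0.74 [238.5 206. ] [0.6008 0.2754 0.013 ]
blade_tip 0.69 [256.3 271.7] [0.4141 0.2206 0.013 ]
lid_tab 0.69 [322.9 225.9] [0.5458 0.0318 0.056 ]
tin 0.65 [322.4 194.2] [0.6378 0.0351 0.    ]
lid 0.93 [321.7 173.4] [0.6913 0.0363 0.056 ]
mat 0.95 [393.7 258.9] [ 0.4537 -0.171   0.    ]
rack 0.68 [157.1 233.1] [0.52   0.5171 0.    ]
pan 0.62 [155.6 230.2] [0.5283 0.522  0.    ]
pan 0.43 [231.6 240.5] [0.5016 0.2961 0.    ]
bowl_a 0.97 [415.8 184.1] [ 0.6694 -0.2352  0.    ]
bowl_a 0.78 [216.5 175.8] [0.6893 0.345  0.    ]
bowl_a 0.55 [153.5 231.5] [0.5245 0.5282 0.    ]
tongs 0.93 [473.6 251.9] [ 0.4748 -0.4018  0.    ]
```

View pics/scene0.png

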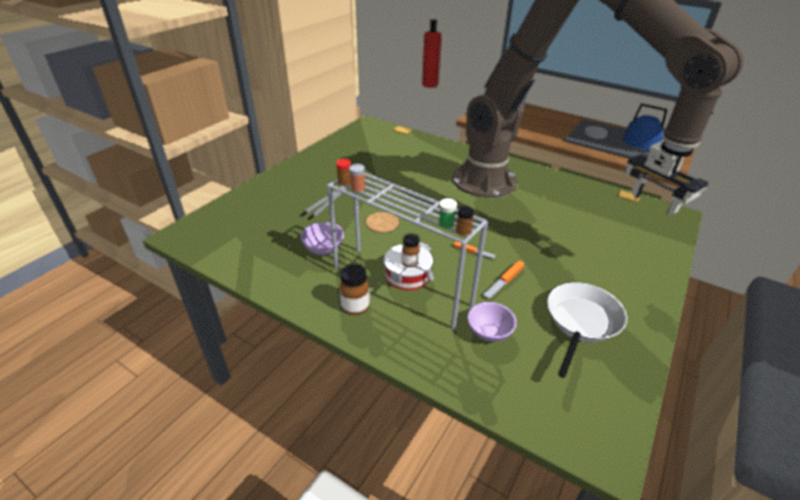

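View pics/top0.png

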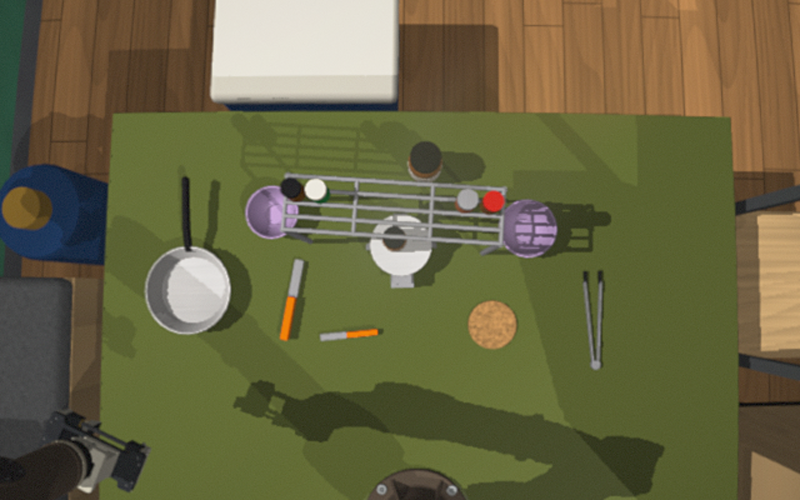

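```bash
cat > fit.py <<'E'
from h import *
c=cam("top"); s=cam("scene")
# rack corners
for uv in [(285,240),(503,245),(285,176),(505,188)]:
    print("rack",onz(c,np.array(uv)/1.25,.28).round(3))
for n,cc in(("top",c),("scene",s)):
    for l in("jar","lid","mat","blade_tool"):
        for d in trace(l,n)[:2]:
            m=d["region"]; ys,xs=np.nonzero(m)
            print(n,l,round(d["score"],2),m.sum(),"cen",xs.mean().round(1),ys.mean().round(1),"box",xs.min(),ys.min(),xs.max(),ys.max(), onz(cc,(xs.mean(),ys.mean()),dict(jar=.147,lid=.062,mat=.006,blade_tool=.02)[l]).round(4))
# orange pixels
for n,cc in(("top",c),("scene",s)):
    h=cv2.cvtColor(cc["image"],cv2.COLOR_RGB2HSV)
    m=cv2.inRange(h,(5,180,120),(18,255,255)); k,lab,st,ce=cv2.connectedComponentsWithStats(m)
    for i in range(1,k):
        if st[i,4]>60:
            ys,xs=np.nonzero(lab==i); P=np.array([onz(cc,(x,y),.024)[:2] for x,y in zip(xs,ys)]); u,w,v=np.linalg.svd(P-P.mean(0),full_matrices=False); t=(P-P.mean(0))@v[0]
            print(n,"orange",st[i],ce[i].round(1),P.mean(0).round(4),v[0].round(3),"len",np.ptp(t).round(3))
a=c["image"][140:290,210:410]; b=s["image"][170:270,290:423]
im=np.vstack([cv2.resize(a,(440,330),interpolation=cv2.INTER_CUBIC)]); im2=cv2.resize(b,(440,330),interpolation=cv2.INTER_CUBIC)
cv2.imwrite("pics/crop1.png",np.hstack([cv2.resize(a,(400,300),interpolation=3),cv2.resize(b,(400,300),interpolation=3)])[...,::-1])
E
python3 fit.py
```

```text
rack [0.619 0.247 0.28 ]
rack [ 0.613 -0.153  0.28 ]
rack [0.738 0.25  0.28 ]
rack [ 0.718 -0.157  0.28 ]
top jar 0.79 715 cen 339.9 129.4 box 327 113 353 145 [ 0.7954 -0.0117  0.147 ]
top jar 0.72 1414 cen 321.5 202.2 box 294 170 348 229 [0.6055 0.0343 0.147 ]
top lid 0.73 1283 cen 321.5 202.6 box 297 172 344 226 [0.6098 0.0362 0.062 ]
top mat 0.55 1187 cen 393.6 259.6 box 375 241 413 279 [ 0.452  -0.1698  0.006 ]
top blade_tool 0.7 428 cen 232.8 239.9 box 225 209 241 270 [0.5038 0.2882 0.02  ]
scene jar 0.95 364 cen 328.3 199.7 box 321 186 335 213 [0.6826 0.0807 0.147 ]
scene lid 0.63 529 cen 325.5 209.5 box 308 195 345 220 [0.6432 0.048  0.062 ]
scene mat 0.72 2481 cen 467.7 252.5 box 438 226 501 302 [0.5123 0.5277 0.006 ]
scene mat 0.65 555 cen 325.9 209.3 box 308 194 346 220 [0.5845 0.0149 0.006 ]
scene blade_tool 0.47 215 cen 405.1 221.6 box 389 209 418 236 [0.5002 0.2957 0.02  ]
scene blade_tool 0.21 388 cen 328.1 199.7 box 320 186 336 213 [0.5462 0.0006 0.02  ]
top orange [224 237  13  36 255] [229.7 254.6] [0.4623 0.2955] [-0.986  0.166] len 0.098
top orange [278 263  25   8 130] [289.8 266.3] [0.4316 0.1244] [-0.116  0.993] len 0.069
scene orange [401 209  18  16 128] [409.8 216.8] [0.4701 0.3011] [ 0.991 -0.137] len 0.1
```

View pics/crop1.png

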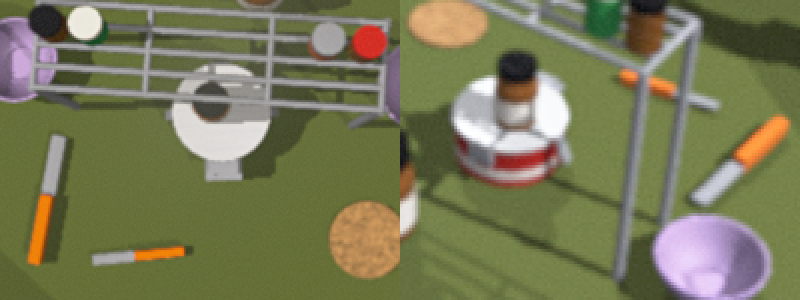

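The job's jar is the one on the lid, top (318,191); the look-alike is the bigger jar behind the rack at (337,130). The job's tool is the long orange one at (232,240); the small one is at (280,266). The close crop confirms both choices: the small amber jar stands on the lid and the long tool has its blade pointing away from the robot. Next I refine the poses and plan the reach.

```bash
cat >> h.py <<'E'
def Rt(yaw,t):
    a=np.radians(t); z=np.array([np.sin(a),0,-np.cos(a)]); y=np.array([0,1,0]); 
    return R.from_euler('z',yaw,degrees=True).as_matrix()@np.c_[np.cross(y,z),y,z]
def plan(p,Rm,n=None,p0=None,R0=None):
    o=observe(); p0=np.array(o["position"]) if p0 is None else np.array(p0); R0=R.from_rotvec(o["ee_rot"]).as_matrix() if R0 is None else R0
    dR=R.from_matrix(R0.T@Rm).as_rotvec(); dp=R0.T@(np.array(p)-p0)
    n=n or 1
    while True:
        E=R.from_rotvec(dR/n).as_matrix(); S=sum(np.linalg.matrix_power(E,k) for k in range(n)); s=np.linalg.solve(S,dp)
        if max(abs(s).max()/.02,np.degrees(abs(dR/n)).max()/4)<=1: break
        n+=1
    row=np.r_[s/.02,np.degrees(dR/n)/4]; 
    mid=p0+R0@sum(np.linalg.matrix_power(E,k) for k in range(n//2))@s if n>1 else p0
    print("n",n,"row",row.round(3).tolist(),"mid",mid.round(3))
E
python3 - <<'E'
from h import *
from scipy.optimize import minimize
c=cam("top"); 
print("jar cap",onz(c,(315.5,191.5),.147).round(4))
print("lid c",onz(c,(320.75,196.5),.062).round(4),"tab front",onz(c,(322,230.3),.061).round(4))
h=cv2.cvtColor(c["image"],cv2.COLOR_RGB2HSV)
m=((h[...,1]<60)&(h[...,2]>90)).astype(float)   # white/grey
g=cv2.GaussianBlur(m,(0,0),.7)
# score only front part: rows>=188 , cols 285..360
def mask(q):
    x,y,a=q; a=np.radians(a); c_,s_=np.cos(a),np.sin(a); W=lambda P:np.c_[x+c_*P[:,0]-s_*P[:,1],y+s_*P[:,0]+c_*P[:,1],P[:,2]]
    t=np.linspace(0,2*np.pi,120); d=W(np.c_[.068*np.cos(t),.068*np.sin(t),.062+0*t]); tb=W(np.array([[-.06,-.02,.061],[-.06,.02,.061],[-.086,.02,.061],[-.086,-.02,.061]]))
    M=np.zeros((1600,2560),np.uint8)
    for P in(d,tb): cv2.fillPoly(M,[((proj(c,P)+.5)*4-.5).round().astype(int)],1)
    return cv2.resize(M.astype(np.float32),(640,400),interpolation=cv2.INTER_AREA)
w=np.zeros_like(m); w[199:240,285:360]=1
f=lambda q:((mask(q)-g)**2*w).sum()
best=min((minimize(f,[.62,.037,a],method="Nelder-Mead",options=dict(initial_simplex=[[.62,.037,a],[.63,.037,a],[.62,.045,a],[.62,.037,a+5]])) for a in(-4,0,4)),key=lambda r:r.fun)
print("tin x,y,yaw",best.x.round(4),best.fun, "start",f([.62,.037,0]))
jar=onz(c,(315.5,191.5),.147); 
plan([.46,.045,.2],Rt(0,55))
plan([.46,.045,.2],Rt(0,0))
E
```

```text
jar cap [0.633 0.05  0.147]
lid c [0.6265 0.0383 0.062 ] tab front [0.5337 0.034  0.061 ]
tin x,y,yaw [0.6247 0.04   3.532 ] 67.9137198622423 start 101.5505910703165
n 25 row [-0.627, -0.961, 0.274, -0.106, -0.543, -0.204] mid [0.319 0.313 0.16 ]
n 25 row [-0.657, -0.963, -0.002, -0.0, 0.0, -0.221] mid [0.317 0.312 0.2  ]
```

```bash
A='[[-0.63,-0.96,0.27,-0.11,-0.54,-0.2],[-0.63,-0.96,0.27,-0.11,-0.54,-0.2]]'
python3 -m handwheel '[[-0.63,-0.96,0.27,-0.11,-0.54,-0.2],[-0.63,-0.96,0.27,-0.11,-0.54,-0.2],[-0.63,-0.96,0.27,-0.11,-0.54,-0.2],[-0.63,-0.96,0.27,-0.11,-0.54,-0.2],[-0.63,-0.96,0.27,-0.11,-0.54,-0.2],[-0.63,-0.96,0.27,-0.11,-0.54,-0.2],[-0.63,-0.96,0.27,-0.11,-0.54,-0.2],[-0.63,-0.96,0.27,-0.11,-0.54,-0.2]]' 1 20
python3 - <<'E'
from h import *
print(observe()["joints"].round(3)); plan([.46,.045,.2],Rt(0,55))
E
```

```text
clock: 2.42
position: [0.2845, 0.3993, 0.1665]
ee_rot: [0.384, 2.806, 0.004]
force: [-0.6, -0.3, -0.2]
width: 0.997
gripper_force: 0.0
[-1.393  0.201  0.093  2.064  0.38   0.869 -0.249]
n 17 row [-0.625, -0.959, 0.273, -0.104, -0.543, -0.206] mid [0.359 0.227 0.162]
```

```bash

python3 -m handwheel '[[-0.63,-0.96,0.27,-0.1,-0.54,-0.21],[-0.63,-0.96,0.27,-0.1,-0.54,-0.21],[-0.63,-0.96,0.27,-0.1,-0.54,-0.21],[-0.63,-0.96,0.27,-0.1,-0.54,-0.21],[-0.63,-0.96,0.27,-0.1,-0.54,-0.21],[-0.63,-0.96,0.27,-0.1,-0.54,-0.21],[-0.63,-0.96,0.27,-0.1,-0.54,-0.21],[-0.63,-0.96,0.27,-0.1,-0.54,-0.21]]' >/dev/null
python3 -m handwheel '[[-0.63,-0.96,0.27,-0.1,-0.54,-0.21],[-0.63,-0.96,0.27,-0.1,-0.54,-0.21],[-0.63,-0.96,0.27,-0.1,-0.54,-0.21],[-0.63,-0.96,0.27,-0.1,-0.54,-0.21],[-0.63,-0.96,0.27,-0.1,-0.54,-0.21],[-0.63,-0.96,0.27,-0.1,-0.54,-0.21],[-0.63,-0.96,0.27,-0.1,-0.54,-0.21],[-0.63,-0.96,0.27,-0.1,-0.54,-0.21]]'
python3 - <<'E'
from h import *
print(observe()["joints"].round(3)); plan([.46,.045,.2],Rt(0,55)); plan([.554,.046,.174],Rt(0,55))
E
```

```text
clock: 3.75
position: [0.3999, 0.1569, 0.1732]
ee_rot: [0.114, 2.396, -0.027]
force: [-0.7, -0.1, 0.0]
width: 1.0
gripper_force: 0.0
[-0.567  0.021 -0.591  2.569  1.279  0.742 -0.755]
n 6 row [-0.541, -0.903, 0.252, -0.143, -0.516, -0.165] mid [0.429 0.1   0.185]
n 6 row [-0.907, -0.856, 0.978, -0.143, -0.516, -0.165] mid [0.476 0.1   0.169]
```

```bash

python3 -m handwheel '[[-0.9,-0.86,0.98,-0.14,-0.52,-0.16],[-0.9,-0.86,0.98,-0.14,-0.52,-0.16],[-0.9,-0.86,0.98,-0.14,-0.52,-0.16],[-0.9,-0.86,0.98,-0.14,-0.52,-0.16],[-0.9,-0.86,0.98,-0.14,-0.52,-0.16],[-0.9,-0.86,0.98,-0.14,-0.52,-0.16],[0,0,0,0,0,0],[0,0,0,0,0,0]]'
python3 - <<'E'
from h import *
c=cam("top"); s=cam("scene")
print(observe()["joints"].round(3)); plan([.554,.046,.174],Rt(0,55))
for n,cc in(("top",c),("scene",s)):
  for d in place_of("jar",n)[:3]:
    uv=np.array(d["point"])*[640,400]; print(n,d["score"],uv,onz(cc,uv,.062).round(4))
for x in [.554]: plan([.652,.046,.1054],Rt(0,55))
a=c["image"][130:255,240:400]; b=s["image"][130:255,270:430]
cv2.imwrite("pics/pre.png",np.hstack([cv2.resize(a,(400,312),interpolation=3),cv2.resize(b,(400,312),interpolation=3)])[...,::-1])
E
```

```text
clock: 4.42
position: [0.4577, 0.1086, 0.165]
ee_rot: [0.047, 2.34, -0.102]
force: [-0.4, -0.6, -0.1]
width: 0.998
gripper_force: 0.0
[ 0.202  0.246 -1.225  2.569  1.603  0.917 -0.79 ]
n 4 row [-0.866, -0.769, 0.893, -0.301, -0.567, 0.028] mid [0.505 0.078 0.168]
top 0.82 [334.08 133.08] [0.8039 0.0029 0.062 ]
top 0.71 [316.992 190.6  ] [0.6427 0.0488 0.062 ]
top 0.64 [155.712 232.28 ] [0.5228 0.4975 0.062 ]
scene 0.83 [285.504 243.4  ] [0.8538 0.0299 0.062 ]
scene 0.71 [402.816 226.6  ] [0.5752 0.3112 0.062 ]
scene 0.64 [327.872 210.08 ] [0.6413 0.0566 0.062 ]
n 10 row [-0.392, -0.289, 0.957, -0.118, -0.225, 0.014] mid [0.553 0.077 0.132]
```

View pics/pre.png

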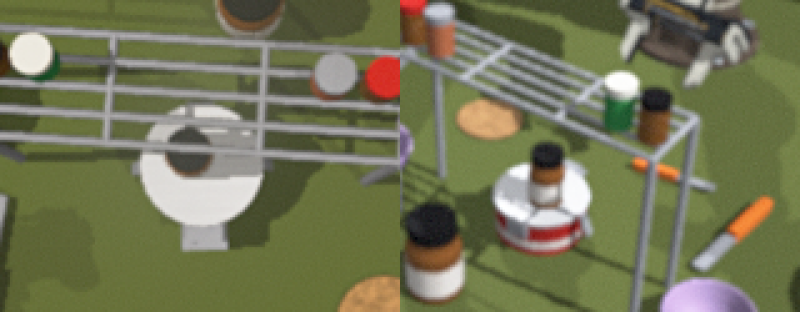

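```bash
python3 - <<'E'
from h import *
o=observe(); print(o["position"],o["joints"].round(3),o["clock"])
c=cam("top"); s=cam("scene"); print(proj(c,o["position"]),proj(s,o["position"]))
a=cv2.resize(c["image"],(480,300)); b=cv2.resize(s["image"][60:260,250:490],(320,267),interpolation=3); b=np.vstack([b,np.zeros((33,320,3),np.uint8)])
cv2.imwrite("pics/full1.png",np.hstack([a,b])[...,::-1])
E
```

```text
[0.45715758 0.11218849 0.16617138] [ 0.2    0.245 -1.225  2.569  1.603  0.917 -0.79 ] 4.6167
[[289.74729735 260.48170812]] [[368.6186552  165.93849509]]
```

View pics/full1.png

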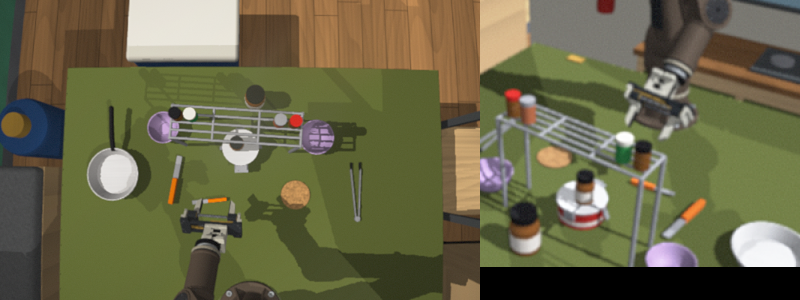

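The full view shows the gripper where the state says, at top (290,260), in front of the tin. Joint 4 is folded to its limit there, so I reach outward with a slightly smaller tilt.

```bash

python3 -m handwheel '[[-0.7,0,0.7,0,0,0],[-0.7,0,0.7,0,0,0],[-0.7,0,0.7,0,0,0],[0,0,0,0,0,0]]'
python3 - <<'E'
from h import *
print(observe()["joints"].round(3)); plan([.554,.047,.174],Rt(0,50)); plan([.554,.047,.174],Rt(0,55))
E
```

```text
clock: 5.05
position: [0.5193, 0.1083, 0.1677]
ee_rot: [0.041, 2.336, -0.099]
force: [1.1, 0.5, 1.2]
width: 1.003
gripper_force: 0.0
[ 0.265  0.323 -1.145  2.474  1.703  0.894 -0.691]
n 4 row [-0.35, -0.752, 0.307, -0.301, -0.246, 0.012] mid [0.536 0.077 0.171]
n 4 row [-0.34, -0.751, 0.318, -0.3, -0.559, 0.025] mid [0.536 0.077 0.171]
```

```bash

python3 -m handwheel '[[-0.35,-0.75,0.31,-0.3,-0.25,0.01],[-0.35,-0.75,0.31,-0.3,-0.25,0.01],[-0.35,-0.75,0.31,-0.3,-0.25,0.01],[-0.35,-0.75,0.31,-0.3,-0.25,0.01],[0,0,0,0,0,0],[0,0,0,0,0,0]]'
python3 - <<'E'
from h import *
print(observe()["joints"].round(3)); plan([.5576,.049,.1825],Rt(0,50)); plan([.6505,.049,.1054],Rt(0,50),n=10)
E
```

```text
clock: 5.55
position: [0.5511, 0.0453, 0.1726]
ee_rot: [0.0, 2.271, -0.003]
force: [-0.9, -0.7, -0.6]
width: 1.001
gripper_force: 0.0
[ 0.599  0.329 -1.135  2.537  2.163  0.726 -0.826]
n 1 row [-0.587, 0.187, -0.069, -0.035, -0.025, 0.014] mid [0.551 0.045 0.173]
n 10 row [-0.063, 0.019, 0.597, -0.003, -0.003, 0.001] mid [0.601 0.047 0.139]
```

```bash

python3 -m handwheel '[[-0.06,0.1,0.6,0,0,0],[-0.06,0.08,0.6,0,0,0],[-0.06,0,0.6,0,0,0],[-0.06,0,0.6,0,0,0],[-0.06,0,0.6,0,0,0],[-0.06,0,0.6,0,0,0],[-0.06,0,0.6,0,0,0],[0,0,0,0,0,0]]'
python3 - <<'E'
from h import *
s=cam("scene"); t=cam("top"); print(observe()["joints"].round(3)); plan([.6505,.049,.1054],Rt(0,50))
cv2.imwrite("pics/g1.png",np.hstack([cv2.resize(t["image"][150:270,250:400],(400,320),interpolation=3),cv2.resize(s["image"][130:250,270:420],(400,320),interpolation=3)])[...,::-1])
E
```

```text
clock: 6.22
position: [0.6222, 0.0522, 0.1247]
ee_rot: [-0.003, 2.271, 0.0]
force: [0.3, -0.2, 0.1]
width: 0.998
gripper_force: 0.0
[ 0.48   0.571 -1.027  2.44   2.245  0.881 -0.774]
n 2 row [-0.098, -0.075, 0.888, 0.012, -0.013, 0.021] mid [0.636 0.05  0.115]
```

View pics/g1.png

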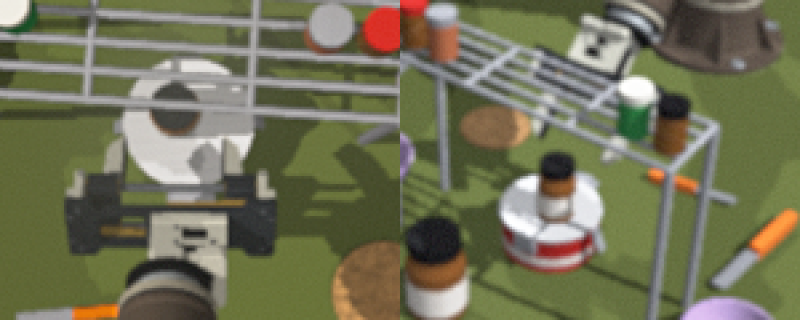

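The fingertips, at crop (115,150) and (232,150), straddle the jar line at (174,107). They are centred on it and clear of the rack, so I go in and grip.

```bash

python3 -m handwheel '[[-0.06,-0.03,0.6,0,0,0],[-0.06,-0.03,0.6,0,0,0],[-0.06,-0.03,0.6,0,0,0],[0,0,0,0,0,0],[0,0,0,0,0,0]]' 
python3 -m handwheel '[[0,0,0,0,0,0],[0,0,0,0,0,0],[0,0,0,0,0,0],[0,0,0,0,0,0],[0,0,0,0,0,0],[0,0,0,0,0,0],[0,0,0,0,0,0],[0,0,0,0,0,0]]' 0 25
```

```text
clock: 6.73
position: [0.6505, 0.0488, 0.1052]
ee_rot: [-0.003, 2.27, -0.001]
force: [0.1, -0.5, -1.0]
width: 0.998
gripper_force: 0.0
clock: 7.4
position: [0.6517, 0.0498, 0.106]
ee_rot: [-0.004, 2.268, 0.001]
force: [-0.5, 3.3, 1.9]
width: 0.475
gripper_force: 24.6
```

```bash
python3 - <<'E'
from h import *
s=cam("scene"); t=cam("top"); o=observe(); print(o["width"],o["gripper_force"],o["force"])
cv2.imwrite("pics/g2.png",np.hstack([cv2.resize(t["image"][165:240,270:370],(400,300),interpolation=3),cv2.resize(s["image"][160:235,285:385],(400,300),interpolation=3)])[...,::-1])
E
```

```text
0.4678751881157076 24.531922505102557 [-0.63006957  5.04164669  4.54301274]
```

View pics/g2.png

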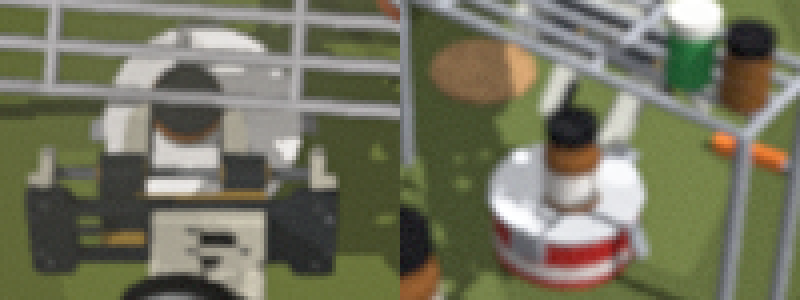

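```bash

python3 -m handwheel '[[0,0,0,0,0,0],[0,0,0,0,0,0],[0,0,0,0,0,0],[0,0,0,0,0,0]]' 0.8 25
python3 - <<'E'
from h import *
s=cam("scene"); t=cam("top"); o=observe(); print(o["width"],o["position"],o["force"]); p=o["position"]
Rm=R.from_rotvec(o["ee_rot"]).as_matrix()
a=np.linspace(0,2*np.pi,60); 
def draw(c,q,z,r,col,im): cv2.polylines(im,[(proj(c,np.c_[q[0]+r*np.cos(a),q[1]+r*np.sin(a),z+0*a])*8*4).astype(int)],True,col,1,shift=3)
out=[]
for c,(x0,y0) in((t,(270,165)),(s,(285,155))):
    im=cv2.resize(c["image"],None,fx=4,fy=4,interpolation=3)
    for z in(.062,.147): draw(c,(.640,.049),z,.026,(255,255,0),im)
    for w in(-.0368,.0368):
        u=(proj(c,p+Rm[:,1]*w)*4)[0].astype(int); cv2.circle(im,tuple(int(v) for v in u),3,(255,0,0),-1)
    out.append(im[y0*4:y0*4+320,x0*4:x0*4+400])
cv2.imwrite("pics/g3.png",np.hstack(out)[...,::-1])
E
```

```text
clock: 7.83
position: [0.6509, 0.0468, 0.1043]
ee_rot: [-0.0, 2.271, -0.003]
force: [0.5, -1.1, 0.4]
width: 0.707
gripper_force: 0.0
0.7792942843855957 [0.65103399 0.04700408 0.10446493] [-0.39340638  0.23800738 -0.03052542]
```

View pics/g3.png

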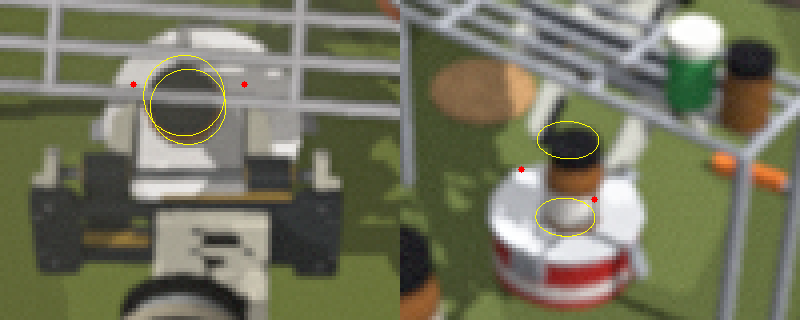

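The overlay puts the jar near (0.64, 0.049), but the light fingers on the white lid make the tips hard to see. I compare against the first picture numerically rather than use another view.

```bash
python3 - <<'E'
from h import *
t=cam("top"); np.save("t.npy",t["image"])
b=cv2.resize(cv2.imread("pics/top0.png"),(640,400),interpolation=cv2.INTER_AREA)[...,::-1].astype(int)
d=abs(t["image"].astype(int)-b).sum(2)
print("cols 292..342 step2; rows")
for r in range(176,206,2): print(r," ".join("%3d"%v for v in d[r:r+2,292:342].reshape(2,25,2).mean((0,2))))
for n,im in(("old",b),("new",t["image"].astype(int))):
    m=(im.sum(2)<210); m[:178]=0;m[204:]=0;m[:,:303]=0;m[:,332:]=0; ys,xs=np.nonzero(m); print(n,m.sum(),xs.mean(),ys.mean(),xs.min(),xs.max(),ys.min(),ys.max())
o=observe();Rm=R.from_rotvec(o["ee_rot"]).as_matrix()
for k in(0,.019,.03): print(k,proj(t,[o["position"]-Rm[:,2]*k+Rm[:,1]*w for w in(-.037,.037)]).round(1).tolist())
E
```

```text
cols 292..342 step2; rows
176  30  26  27  24  26  23  22  24  15  15  10   9  19  19  20  17  24  26  25  28  32  37  12   4   6
178   7   7  12  16  15  17  17  16  21  19  24  24  25  22  22  25  22  20  21  17  19  15  15  20  23
180   7   6   8   6  25  27  29  25  30  32  26   7   5  21  40  40  16  11  12  11  16  14  17  15  21
182   8   6   7   8  28  24  21  26  29  11  11  10   8  14  33  49  24  33  29  27  16  15  27  30  20
184   7   6   6  24  32  27  32  45  24   8   6   3   7   9  22  45  49  16  14  15  17  16  16  16  20
186  17  11   9   9   8  14  13  18   9   8  18  15  13  13   9  35  64  16  17  17  18  18  20  16  19
188  26  28  38  43  38  30  30  31  30  35  34  30  23  30  21   7  18  16  13  16  12  12   9  14  11
190   9  13  42  70  50  48  37  21  33  31  35  34  37  31  37  31  20  16  20  19  24  27  26  24  26
192   4   8  41 128 179 262  98  70   7  12   7  12   8   8  15  22  48  57  22  38  32  27  22  18  18
194  12  10  74 181 177 292 123  76  12  11  16  10   8  15  22  26  70  65  33  54  40  40  50  23  26
196  15  10 101 188 182 314 141  19  21  11  13  18  15  16  18  48  77  64  61  82  38  35  32   8  17
198  14   8 127 183 190 320 103  34  40  18  22  19  14  20  64  65  60  60  61 106  37  34  21  17  20
200  11  24  91 194 190 329  91  37  37  35  65  59  61  58 103 104 104 101 100 172 146 109 114  41  32
202  52  37 192 325 280 337  57  40  44  40  42  35  37  44 179 280 277 275 275 338 296 250 244 108  59
204 108  98 178 440 452 352  37  30  30  17  25  31  31  29  48 247 281 283 277 365 480 473 472 455 459
old 128 315.1953125 191.1796875 307 323 182 198
new 147 315.42857142857144 191.17006802721087 308 323 182 199
0 [[331.0, 186.2], [303.3, 186.0]]
0.019 [[331.0, 191.2], [302.9, 191.0]]
0.03 [[330.9, 194.2], [302.7, 194.0]]
```

```bash
python3 - <<'E'
from h import *
t=cam("scene"); o=observe();Rm=R.from_rotvec(o["ee_rot"]).as_matrix()
b=cv2.resize(cv2.imread("pics/scene0.png"),(640,400),interpolation=cv2.INTER_AREA)[...,::-1].astype(int)
d=abs(t["image"].astype(int)-b).sum(2)
print("cols 308..346"); 
for r in range(178,212): print(r," ".join("%3d"%v for v in d[r,308:348:1]))
for k in(0,.019,.03,.04): print(k,proj(t,[o["position"]-Rm[:,2]*k+Rm[:,1]*w for w in(-.037,-.047,.037,.047)]).round(1).tolist())
E
```

```text
cols 308..346
178 197 207 205 172  78   8  16   3   6  14  92 228 301 313 271 186 111  54  57  20   8   4  10  13   7   2   2  13   4   7   2   9  24  31  44  57  45  44  16   9
179 204 205 216 206 114  42   6   3   3  33 132 264 310 298 222  71  71  47  17   2   8   5   4   3   8   3   3   8   4  11  19  16   3   6  14  28  33  37  32  31
180 191 211 204 203 158  78  31   3   6  67 187 284 303 258 152  73 151  73  11   5   6   3   2   6   8   7   4   5   1   3  11  18   6   2   3   3  13  27  40  49
181 197 214 216 220 185 111  13   2  44 136 247 301 294 214  68 110 147  53  15   2   6   3  13   2   5   9   7   5  11  16   3   3   1   8   7  13  11  19  29  40
182 199 204 206 206 182 110  36  17  96 210 284 316 269 150  75 155  84  34   7   7   3   7   3   6   3  10   7   2   4   4   4   4   4   2   3   1   5  13  23  23
183 212 201 194 202 181  96  36  17 133 264 311 304 230  76 111 154  59  13   2   2   3   2  14   4   1   9   7   6   6   5   4   5   5   5   7  13  23  14  12   6
184 198 189 172 151 122  62   7  43 164 280 301 263 154  74 148 116  34   2   8   3   1   8   6   8   
[... 4067 characters left out ...]
10  13  12   1   9  10   1   3   1  11  41  58  59  57  57  59  57  56  59  57  61  52  57  16
210   2   9   0   9   5   6  12   4  16   5  42 139 159 134  59   6  17  24  15   9  14  15   8   1   7  13  16  25  47  56  52  57  61  52  56  56  62  55  42   6
211   2  14   2   2   3   5   4   4   5   9  39 133 155 122  65  22   1  10   8   1   1   5  13   7  10  14  25   5  25  52  59  57  56  54  52  56  67  59  31   5
0 [[315.4, 197.4], [313.0, 196.4], [333.7, 205.0], [336.3, 206.1]]
0.019 [[317.7, 192.5], [315.3, 191.5], [336.1, 200.0], [338.6, 201.0]]
0.03 [[319.1, 189.7], [316.6, 188.7], [337.4, 197.0], [340.0, 198.1]]
0.04 [[320.3, 187.1], [317.9, 186.1], [338.7, 194.4], [341.2, 195.4]]
```

```bash
python3 - <<'E'
from h import *
t=cam("top"); s=cam("scene"); o=observe()
S=dict(position=np.array([.23504,.57853,.19845]),ee_rot=np.array([-.6023,-3.0832,.0025]))
ld=lambda f:cv2.resize(cv2.imread(f),(640,400),interpolation=cv2.INTER_AREA)[...,::-1]
rows=[]
for q,w,ims in((S,.046,(ld("pics/top0.png"),ld("pics/scene0.png"))),(o,.92*.092/2*.85,(t["image"],s["image"]))):
    Rm=R.from_rotvec(q["ee_rot"]).as_matrix(); r=[]
    for c,im in zip((t,s),ims):
        im=cv2.resize(im,None,fx=5,fy=5,interpolation=3); u=(proj(c,q["position"])[0]*5).astype(int)
        for k,col in((0,(255,0,0)),(.019,(255,255,0)),(.066,(0,255,255))):
            for g in(-w,w):
                v=((proj(c,q["position"]-Rm[:,2]*k+Rm[:,1]*g)[0]+.5)*5).astype(int); cv2.circle(im,(int(v[0]),int(v[1])),3,col,-1)
        im=cv2.copyMakeBorder(im,200,200,200,200,0); r.append(im[u[1]:u[1]+300,u[0]:u[0]+400])
    rows.append(np.hstack(r))
cv2.imwrite("pics/diag.png",np.vstack(rows)[...,::-1])
E
```

```text
(no output)
```

View pics/diag.png

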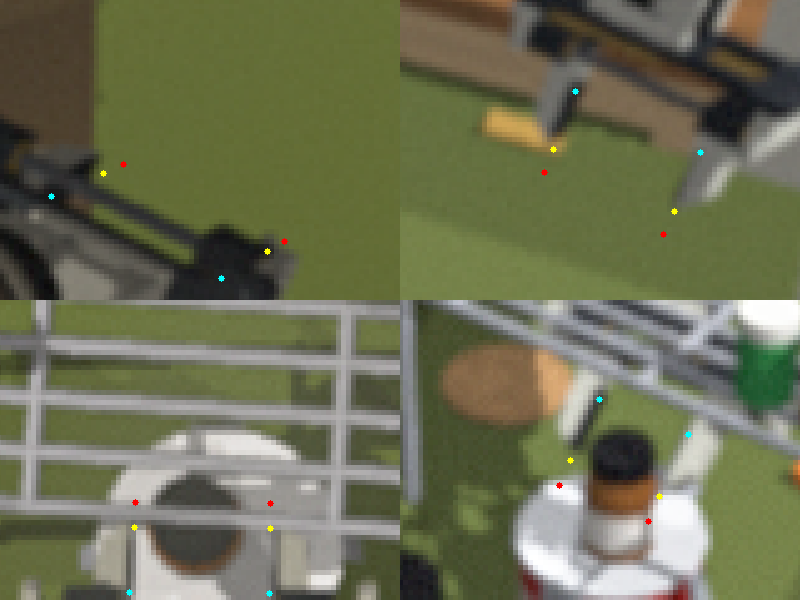

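```bash
python3 - <<'E'
from h import *
from scipy.optimize import least_squares
t=cam("top"); s=cam("scene"); o=observe()
S=(np.array([.23504,.57853,.19845]),R.from_rotvec([-.6023,-3.0832,.0025]).as_matrix())
N=(o["position"],R.from_rotvec(o["ee_rot"]).as_matrix())
D=[(S,s,(4.3,-6)),(N,s,(6,-7)),(N,t,(1.2,5.4))]
f=lambda v,D=D:np.concatenate([proj(c,q[0]+q[1]@v)[0]-proj(c,q[0])[0]-np.array(e) for q,c,e in D])
r=least_squares(f,[0,0,-.02],x_scale=.01); print("tool-frame offset",r.x.round(4),r.fun.round(1))
r=least_squares(lambda v:f(v,D[1:]),[0,0,-.02],x_scale=.01); print("now only",r.x.round(4),r.fun.round(1), (N[1]@r.x).round(4))
g=lambda v:np.concatenate([proj(c,q[0]+v)[0]-proj(c,q[0])[0]-np.array(e) for q,c,e in D])
r=least_squares(g,[0,0,-.02],x_scale=.01); print("world offset",r.x.round(4),r.fun.round(1))
print(N[0],N[1].round(2).tolist())
E
```

```text
tool-frame offset [-0.0008  0.0021 -0.0266] [-1.2 -0.1 -2.3  0.2 -2.3  1.5]
now only [-0.0026  0.0009 -0.0268] [-2.7 -0.1 -1.8  1. ] [-0.0188  0.0009  0.0192]
world offset [-0.0185  0.0023  0.0183] [-0.8 -0.7 -2.5  0.2 -2.4  0.9]
[0.651206   0.04784494 0.10491625] [[-0.64, -0.0, 0.77], [-0.0, 1.0, -0.0], [-0.77, -0.0, -0.64]]
```

The diagnostic picture shows the real fingertips about 27 mm behind the reported TCP along the tool z, in both poses and both cameras. The 44 mm grip was therefore on the cap. I go in 24 mm deeper and grip the body.

```bash

python3 -m handwheel '[[0,0.05,0.3,0,0,0],[0,0.05,0.3,0,0,0],[0,0,0.3,0,0,0],[0,0,0.3,0,0,0],[0,0,0,0,0,0],[0,0,0,0,0,0]]'
python3 -m handwheel '[[0,0,0,0,0,0],[0,0,0,0,0,0],[0,0,0,0,0,0],[0,0,0,0,0,0],[0,0,0,0,0,0],[0,0,0,0,0,0]]' 0 25
python3 -m handwheel '[[0,0,0,0,0,0],[0,0,0,0,0,0]]'
```

```text
clock: 8.73
position: [0.6697, 0.05, 0.0889]
ee_rot: [-0.001, 2.271, -0.001]
force: [-0.3, 0.5, 0.1]
width: 0.8
gripper_force: 0.0
clock: 9.23
position: [0.6698, 0.0508, 0.0901]
ee_rot: [-0.003, 2.269, -0.0]
force: [-0.8, 3.4, 2.6]
width: 0.551
gripper_force: 25.0
clock: 9.4
position: [0.6699, 0.0508, 0.0901]
ee_rot: [-0.003, 2.269, -0.0]
force: [-0.1, 3.6, 3.2]
width: 0.556
gripper_force: 25.0
```

```bash

python3 -m handwheel '[[-0.19,0,-0.16,0,0,0],[-0.38,0,-0.32,0,0,0],[-0.38,0,-0.32,0,0,0],[0,0,0,0,0,0]]' - 30
python3 -m handwheel '[[0.2,0,-0.24,0,0,0],[0.4,0,-0.48,0,0,0],[0.55,0,-0.65,0,0,0],[0.55,0,-0.65,0,0,0],[0.55,0,-0.65,0,0,0],[0.3,0,-0.36,0,0,0],[0,0,0,0,0,0]]'
python3 - <<'E'
from h import *
t=cam("top");s=cam("scene"); o=observe(); print(o["joints"].round(3),o["force"].round(1),o["width"],o["position"])
for n,c in(("top",t),("scene",s)):
    for d in place_of("jar",n)[:3]:
        uv=np.array(d["point"])*[640,400]; print(n,round(d["score"],2),uv.round(1),onz(c,uv,.082).round(4))
E
```

```text
clock: 9.73
position: [0.6696, 0.049, 0.1154]
ee_rot: [-0.0, 2.269, -0.003]
force: [0.1, 0.8, -2.7]
width: 0.553
gripper_force: 30.0
clock: 10.32
position: [0.5878, 0.0495, 0.1129]
ee_rot: [-0.004, 2.273, -0.002]
force: [0.1, -0.2, -2.0]
width: 0.553
gripper_force: 30.0
[ 0.463  0.589 -1.047  2.515  2.264  0.963 -0.841] [ 0.3  0.4 -1.8] 0.5516432765775511 [0.59060746 0.04980556 0.11412096]
top 0.85 [336.4 134. ] [ 0.7971 -0.0033  0.082 ]
top 0.72 [316.7 224. ] [0.5505 0.0481 0.082 ]
scene 0.9 [281.3 246.6] [0.8872 0.0397 0.082 ]
scene 0.69 [399.4 228.3] [0.6108 0.3108 0.082 ]
scene 0.53 [340.  192.4] [0.5529 0.0532 0.082 ]
```

```bash
python3 - <<'E'
from h import *
plan([.465,-.205,.125],Rt(-70,50),n=24)
plan([.52,-.08,.125],Rt(-35,50),n=12)
E
```

```text
n 24 row [-0.067, -0.626, 0.047, 0.558, 0.0, 0.469] mid [ 0.568 -0.097  0.12 ]
n 12 row [0.056, -0.612, -0.134, 0.557, 0.0, 0.47] mid [ 0.566 -0.021  0.12 ]
```

```bash

python3 -m handwheel '[[-0.07,-0.63,0.05,0.56,0,0.47],[-0.07,-0.63,0.05,0.56,0,0.47],[-0.07,-0.63,0.05,0.56,0,0.47],[-0.07,-0.63,0.05,0.56,0,0.47],[-0.07,-0.63,0.05,0.56,0,0.47],[-0.07,-0.63,0.05,0.56,0,0.47],[-0.07,-0.63,0.05,0.56,0,0.47],[-0.07,-0.63,0.05,0.56,0,0.47]]'
python3 - <<'E'
from h import *
print(observe()["joints"].round(3)); plan([.465,-.205,.125],Rt(-70,50),n=16)
E
```

```text
clock: 11.18
position: [0.5864, -0.0514, 0.1181]
ee_rot: [0.464, 2.23, -0.218]
force: [-0.9, 0.3, -2.7]
width: 0.552
gripper_force: 30.0
[ 0.38   0.572 -0.987  2.46   1.945  1.127 -0.954]
n 16 row [-0.066, -0.624, 0.045, 0.556, 0.001, 0.467] mid [ 0.542 -0.141  0.122]
```

Tracking well, so I continue.

```bash

python3 -m handwheel '[[-0.07,-0.62,0.05,0.56,0,0.47],[-0.07,-0.62,0.05,0.56,0,0.47],[-0.07,-0.62,0.05,0.56,0,0.47],[-0.07,-0.62,0.05,0.56,0,0.47],[-0.07,-0.62,0.05,0.56,0,0.47],[-0.07,-0.62,0.05,0.56,0,0.47],[-0.07,-0.62,0.05,0.56,0,0.47],[-0.07,-0.62,0.05,0.56,0,0.47]]'
python3 -m handwheel '[[-0.07,-0.62,0.05,0.56,0,0.47],[-0.07,-0.62,0.05,0.56,0,0.47],[-0.07,-0.62,0.05,0.56,0,0.47],[-0.07,-0.62,0.05,0.56,0,0.47],[-0.07,-0.62,0.05,0.56,0,0.47],[-0.07,-0.62,0.05,0.56,0,0.47],[-0.07,-0.62,0.05,0.56,0,0.47],[0,0,0,0,0,0]]'
python3 - <<'E'
from h import *
print(observe()["joints"].round(3)); t=cam("top");s=cam("scene")
for n,c in(("top",t),("scene",s)):
    for d in place_of("jar",n)[:4]:
        uv=np.array(d["point"])*[640,400]; print(n,round(d["score"],2),uv.round(1),onz(c,uv,.095).round(4))
    for d in place_of("mat",n)[:2]:
        uv=np.array(d["point"])*[640,400]; print("mat",n,round(d["score"],2),uv.round(1),onz(c,uv,.0).round(4))
plan([.465,-.205,.039],Rt(-70,50))
E
```

```text
clock: 11.85
position: [0.5427, -0.1405, 0.1216]
ee_rot: [0.918, 2.115, -0.429]
force: [0.3, -0.4, -2.4]
width: 0.551
gripper_force: 30.0
clock: 12.52
position: [0.4777, -0.1991, 0.1246]
ee_rot: [1.302, 1.951, -0.608]
force: [0.5, -0.5, -2.4]
width: 0.554
gripper_force: 30.0
[ 0.328  0.574 -0.896  2.335  1.398  1.362 -1.178]
top 0.93 [336.2 133.1] [ 0.7968 -0.0027  0.095 ]
top 0.64 [400.8 257.4] [ 0.4634 -0.1768  0.095 ]
mat top 0.55 [394.2 257. ] [ 0.4591 -0.1723  0.    ]
mat top 0.44 [229.9 237.5] [0.51   0.3013 0.    ]
scene 0.58 [284.4 245.9] [0.8895 0.054  0.095 ]
scene 0.57 [299.4 159.5] [ 0.4711 -0.183   0.095 ]
mat scene 0.55 [304.4 179.9] [ 0.4672 -0.1625  0.    ]
n 4 row [0.81, -0.181, 0.7, 0.134, 0.003, 0.117] mid [ 0.472 -0.202  0.082]
```

```bash
python3 - <<'E'
from h import *
Rm=R.from_rotvec(observe()["ee_rot"]).as_matrix(); plan([.468,-.201,.040],Rm,n=7); print((Rm.T@[0,0,-1]).round(3))
E
```

```text
n 7 row [0.471, -0.072, 0.38, 0.0, 0.0, 0.0] mid [ 0.474 -0.2    0.088]
[0.767 0.001 0.642]
```

```bash

python3 -m handwheel '[[0.47,-0.07,0.38,0,0,0],[0.47,-0.07,0.38,0,0,0],[0.47,-0.07,0.38,0,0,0],[0.47,-0.07,0.38,0,0,0],[0.47,-0.07,0.38,0,0,0],[0.47,-0.07,0.38,0,0,0],[0.47,-0.07,0.38,0,0,0],[0,0,0,0,0,0]]'
python3 -m handwheel '[[0.06,0,0.05,0,0,0],[0.06,0,0.05,0,0,0],[0,0,0,0,0,0]]'
python3 -m handwheel '[[0.06,0,0.05,0,0,0],[0,0,0,0,0,0]]'
```

```text
clock: 13.48
position: [0.4674, -0.2009, 0.0382]
ee_rot: [1.297, 1.956, -0.608]
force: [0.4, 0.3, -3.1]
width: 0.551
gripper_force: 30.0
clock: 13.73
position: [0.4683, -0.2011, 0.0374]
ee_rot: [1.297, 1.953, -0.607]
force: [-0.2, 0.5, -3.0]
width: 0.552
gripper_force: 30.0
clock: 13.9
position: [0.4682, -0.2013, 0.0358]
ee_rot: [1.297, 1.952, -0.607]
force: [0.7, 0.9, -2.2]
width: 0.549
gripper_force: 30.0
```

```bash

python3 -m handwheel '[[0.05,0,0.04,0,0,0],[0,0,0,0,0,0]]'|grep -E "force|posi"
python3 -m handwheel '[[0.05,0,0.04,0,0,0],[0,0,0,0,0,0]]'|grep -E "force|posi"
python3 - <<'E'
from h import *
t=cam("top");s=cam("scene")
for n,c in(("top",t),("scene",s)):
    for d in place_of("jar",n)[:3]:
        uv=np.array(d["point"])*[640,400]; print(n,round(d["score"],2),uv.round(1),onz(c,uv,.006).round(4))
E
```

```text
position: [0.468, -0.2013, 0.0342]
force: [-0.1, -0.0, -2.6]
gripper_force: 30.0
position: [0.4683, -0.2018, 0.0341]
force: [-2.4, 2.5, 7.8]
gripper_force: 30.0
top 0.61 [337.3 133.1] [ 0.8159 -0.0067  0.006 ]
top 0.59 [394.2 258. ] [ 0.4566 -0.1715  0.006 ]
scene 0.92 [281.9 243.6] [ 0.8181 -0.0144  0.006 ]
scene 0.48 [305.3 176.9] [ 0.4543 -0.1667  0.006 ]
```

```bash

python3 -m handwheel '[[0,0,0,0,0,0],[0,0,0,0,0,0],[0,0,0,0,0,0],[0,0,0,0,0,0]]' 0.85 
python3 -m handwheel '[[0,0,-0.3,0,0,0],[0,0,-0.6,0,0,0],[0,0,-0.8,0,0,0],[0,0,-0.8,0,0,0],[0,0,-0.8,0,0,0],[0,0,-0.8,0,0,0],[0,0,-0.8,0,0,0],[0,0,-0.8,0,0,0]]' 
python3 - <<'E'
from h import *
print(observe()["joints"].round(3))
t=cam("top");s=cam("scene")
for n,c in(("top",t),("scene",s)):
    for d in place_of("jar",n)[:3]:
        uv=np.array(d["point"])*[640,400]; print(n,round(d["score"],2),uv.round(1),onz(c,uv,.006).round(4))
h=[.42,.30] 
for k in (0,): plan([.47,.297,.16],Rt(-9,0))
E
```

```text
clock: 14.77
position: [0.4679, -0.2012, 0.0329]
ee_rot: [1.297, 1.953, -0.608]
force: [-0.5, -0.4, -0.5]
width: 0.793
gripper_force: 0.0
clock: 15.43
position: [0.4336, -0.1197, 0.1067]
ee_rot: [1.297, 1.953, -0.607]
force: [0.4, 0.1, 1.7]
width: 0.851
gripper_force: 0.0
[ 0.111  0.638 -0.956  2.379  1.249  1.465 -1.389]
top 0.94 [335.9 134.8] [ 0.8108 -0.0027  0.006 ]
top 0.81 [397.5 259.4] [ 0.4527 -0.181   0.006 ]
top 0.35 [419.1 183.9] [ 0.6694 -0.2435  0.006 ]
scene 0.68 [283.9 244.7] [ 0.8186 -0.0057  0.006 ]
scene 0.64 [302.3 179.2] [ 0.4747 -0.1679  0.006 ]
n 18 row [0.537, 0.966, -0.525, -0.353, 0.633, -0.754] mid [0.498 0.088 0.106]
```

```bash

python3 -m handwheel '[[-0.4,0,-0.9,0,0,0],[-0.4,0,-0.9,0,0,0],[-0.4,0,-0.9,0,0,0],[-0.4,0,-0.9,0,0,0]]'  1
python3 - <<'E'
from h import *
print(observe()["joints"].round(3))
plan([.496,.290,.17],Rt(-9.5,0))
plan([.496,.290,.17],Rt(170.5,0))
E
```

```text
clock: 15.97
position: [0.4202, -0.0893, 0.1769]
ee_rot: [1.298, 1.953, -0.61]
force: [0.4, 0.2, 0.2]
width: 0.997
gripper_force: 0.0
[ 0.127  0.478 -1.051  2.311  1.083  1.498 -1.227]
n 18 row [0.47, 0.979, -0.299, -0.352, 0.633, -0.748] mid [0.505 0.091 0.153]
n 29 row [0.656, -0.333, -0.37, 0.454, 0.253, 0.975] mid [0.351 0.112 0.123]
```

```bash

python3 -m handwheel '[[0.47,0.98,-0.3,-0.35,0.63,-0.75],[0.47,0.98,-0.3,-0.35,0.63,-0.75],[0.47,0.98,-0.3,-0.35,0.63,-0.75],[0.47,0.98,-0.3,-0.35,0.63,-0.75],[0.47,0.98,-0.3,-0.35,0.63,-0.75],[0.47,0.98,-0.3,-0.35,0.63,-0.75],[0.47,0.98,-0.3,-0.35,0.63,-0.75],[0.47,0.98,-0.3,-0.35,0.63,-0.75]]' 
python3 -m handwheel '[[0.47,0.98,-0.3,-0.35,0.63,-0.75],[0.47,0.98,-0.3,-0.35,0.63,-0.75],[0.47,0.98,-0.3,-0.35,0.63,-0.75],[0.47,0.98,-0.3,-0.35,0.63,-0.75]]' 
python3 - <<'E'
from h import *
print(observe()["joints"].round(3))
plan([.496,.290,.17],Rt(-9.5,0))
E
```

```text
clock: 16.63
position: [0.5012, 0.069, 0.1532]
ee_rot: [0.922, 2.539, -0.385]
force: [-0.6, 0.7, -0.8]
width: 1.001
gripper_force: 0.0
clock: 16.97
position: [0.5127, 0.1582, 0.1509]
ee_rot: [0.683, 2.799, -0.247]
force: [0.4, 0.1, -0.2]
width: 1.001
gripper_force: 0.0
[ 0.23   0.604 -1.222  1.898  0.915  1.269 -0.258]
n 6 row [0.472, 0.973, -0.308, -0.357, 0.631, -0.741] mid [0.509 0.225 0.157]
```

```bash

python3 -m handwheel '[[0.47,0.97,-0.3,-0.36,0.63,-0.74],[0.47,0.97,-0.3,-0.36,0.63,-0.74],[0.47,0.97,-0.3,-0.36,0.63,-0.74],[0.47,0.97,-0.3,-0.36,0.63,-0.74],[0.47,0.97,-0.3,-0.36,0.63,-0.74],[0.47,0.97,-0.3,-0.36,0.63,-0.74],[0,0,0,0,0,0]]' 
python3 - <<'E'
from h import *
print(observe()["joints"].round(3)); t=cam("top")
b=cv2.resize(cv2.imread("pics/top0.png"),(640,400),interpolation=cv2.INTER_AREA)[...,::-1]
for im in(b,t["image"]):
    h=cv2.cvtColor(np.ascontiguousarray(im),cv2.COLOR_RGB2HSV)
    m=cv2.inRange(h,(5,180,120),(18,255,255)); k,lab,st,ce=cv2.connectedComponentsWithStats(m)
    for i in range(1,k):
        if st[i,4]>30: print(st[i],ce[i].round(1))
plan([.496,.290,.06],Rt(-9.5,0))
E
```

```text
clock: 17.55
position: [0.4965, 0.2916, 0.1698]
ee_rot: [0.259, 3.13, 0.006]
force: [-0.0, -0.5, 0.1]
width: 1.004
gripper_force: 0.0
[ 0.148  0.694 -1.238  1.674  0.683  1.275  0.176]
[224 238  13  35 255] [229.7 254.6]
[278 263  25   8 134] [289.9 266.3]
[278 263  25   7 126] [290.1 266.2]
n 6 row [0.006, -0.0, 0.91, 0.003, 0.006, -0.006] mid [0.496 0.29  0.115]
```

```bash

python3 -m handwheel '[[0,0,1,0,0,0],[0,0,1,0,0,0],[0,0,1,0,0,0],[0,0,1,0,0,0],[0,0,1,0,0,0],[0,0,1,0,0,0],[0,0,1,0,0,0],[0,0,0,0,0,0]]' 0.6
python3 -m handwheel '[[0,0,0.3,0,0,0],[0,0,0.3,0,0,0],[0,0,0.3,0,0,0],[0,0,0.3,0,0,0],[0,0,0,0,0,0]]'
python3 - <<'E'
from h import *
t=cam("top");s=cam("scene"); o=observe(); Rm=R.from_rotvec(o["ee_rot"]).as_matrix(); p=o["position"]-Rm[:,2]*.0266; print("real tip est",p, o["joints"].round(2))
out=[]
for c in(t,s):
    im=cv2.resize(c["image"],None,fx=5,fy=5,interpolation=3); u=(proj(c,p)[0]*5).astype(int)
    for g in(-.0276,0,.0276):
        v=((proj(c,p+Rm[:,1]*g)[0]+.5)*5).astype(int); cv2.circle(im,(int(v[0]),int(v[1])),2,(255,0,0),-1)
    out.append(im[u[1]-225:u[1]+225,u[0]-200:u[0]+200])
cv2.imwrite("pics/tool.png",np.hstack(out)[...,::-1])
E
```

```text
clock: 18.27
position: [0.495, 0.2863, 0.0257]
ee_rot: [0.264, 3.13, -0.008]
force: [-1.1, -1.0, -1.1]
width: 0.6
gripper_force: 0.0
clock: 18.68
position: [0.4966, 0.2898, 0.0054]
ee_rot: [0.262, 3.127, 0.0]
force: [0.3, -1.0, 0.1]
width: 0.599
gripper_force: 0.0
real tip est [0.49658778 0.2902681  0.03285   ] [ 0.06  0.86 -1.08  1.83  0.9   1.03  0.01]
```

View pics/tool.png

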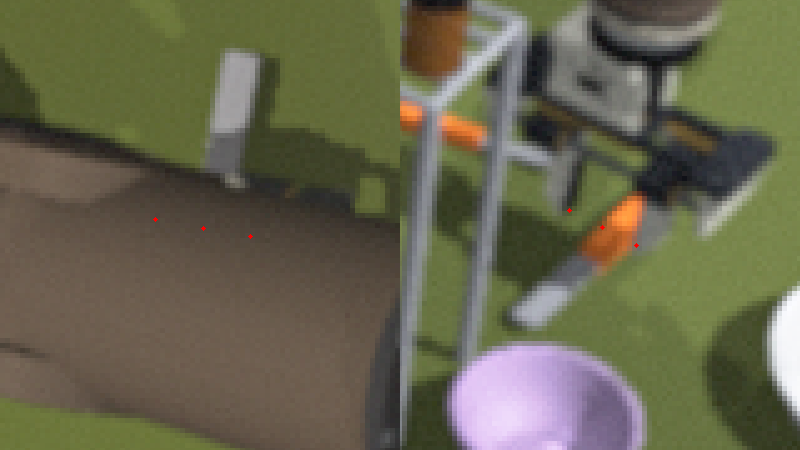

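The tenth and last picture shows the fingertips at (570,205) and (650,245), matching the corrected TCP marks, with the handle between them. I lower in guarded steps.

```bash

python3 -m handwheel '[[0,0,0.3,0,0,0],[0,0,0.3,0,0,0],[0,0,0.2,0,0,0],[0,0,0,0,0,0],[0,0,0,0,0,0]]'|grep -E "posi|^force"
python3 -m handwheel '[[0,0,0.1,0,0,0],[0,0,0.1,0,0,0],[0,0,0,0,0,0]]'|grep -E "posi|^force"
python3 -m handwheel '[[0,0,0.1,0,0,0],[0,0,0,0,0,0]]'|grep -E "posi|^force"
```

```text
position: [0.4965, 0.2902, -0.0102]
force: [-1.0, 0.5, 0.1]
position: [0.4967, 0.2902, -0.0141]
force: [0.1, -0.5, -0.8]
position: [0.4967, 0.2902, -0.0161]
force: [0.7, -0.1, -0.6]
```

```bash

python3 -m handwheel '[[0,0,0.1,0,0,0],[0,0,0,0,0,0]]'|grep -E "posi|^force"
python3 -m handwheel '[[0,0,0.1,0,0,0],[0,0,0,0,0,0]]'|grep -E "posi|^force"
python3 -m handwheel '[[0,0,0.08,0,0,0],[0,0,0,0,0,0]]'|grep -E "posi|^force"
```

```text
position: [0.4967, 0.2902, -0.0181]
force: [0.2, 0.4, 0.4]
position: [0.4967, 0.2902, -0.0201]
force: [-0.7, -0.8, 0.7]
position: [0.4967, 0.2902, -0.0217]
force: [0.4, -0.4, -0.7]
```

```bash

python3 -m handwheel '[[0,0,0.06,0,0,0],[0,0,0,0,0,0]]'|grep -E "posi|^force"
python3 -m handwheel '[[0,0,0.06,0,0,0],[0,0,0,0,0,0]]'|grep -E "posi|^force"
python3 -m handwheel '[[0,0,0.05,0,0,0],[0,0,0,0,0,0]]'|grep -E "posi|^force"
```

```text
position: [0.4967, 0.2903, -0.0228]
force: [0.7, 0.2, -0.0]
position: [0.4967, 0.2902, -0.024]
force: [-0.0, -0.4, 0.6]
position: [0.4968, 0.2902, -0.025]
force: [0.1, -0.6, -0.5]
```

```bash

python3 -m handwheel '[[0,0,0,0,0,0],[0,0,0,0,0,0],[0,0,0,0,0,0],[0,0,0,0,0,0],[0,0,0,0,0,0],[0,0,0,0,0,0],[0,0,0,0,0,0]]' 0 55
python3 -m handwheel '[[0,0,-0.2,0,0,0],[0,0,-0.5,0,0,0],[0,0,-0.8,0,0,0],[0,0,-1,0,0,0],[0,0,-1,0,0,0],[0,0,-1,0,0,0],[0,0,-1,0,0,0],[0,0,0,0,0,0]]' 
python3 - <<'E'
from h import *
o=observe(); print(o["joints"].round(3)); t=cam("top"); s=cam("scene"); z=o["position"][2]+.025
for n,c in(("top",t),("scene",s)):
    for l in("blade_tip","lid_tab","blade_tool"):
        for d in place_of(l,n)[:3]:
            uv=np.array(d["point"])*[640,400]; print(n,l,round(d["score"],2),uv.round(1),onz(c,uv,dict(blade_tip=z+.01325,lid_tab=.056).get(l,z)).round(4))
E
```

```text
clock: 21.2
position: [0.4968, 0.2904, -0.0248]
ee_rot: [0.261, 3.127, 0.002]
force: [1.1, 0.1, 0.2]
width: 0.189
gripper_force: 55.0
clock: 21.87
position: [0.4975, 0.2925, 0.0906]
ee_rot: [0.26, 3.122, 0.009]
force: [1.0, 0.9, 0.0]
width: 0.191
gripper_force: 55.0
[ 0.108  0.765 -1.163  1.767  0.779  1.142  0.099]
top blade_tip 0.54 [230.2 203.4] [0.6015 0.2741 0.1288]
top lid_tab 0.9 [323.  225.4] [0.5472 0.0314 0.056 ]
top blade_tool 0.6 [222.9 239. ] [0.5079 0.2944 0.1156]
scene blade_tip 0.7 [391.  209.7] [0.5941 0.2664 0.1288]
scene blade_tip 0.63 [392.5 207. ] [0.5787 0.265  0.1288]
scene lid_tab 0.64 [336.5 192.7] [0.5316 0.0275 0.056 ]
scene blade_tool 0.55 [378.9 201.5] [0.5619 0.2093 0.1156]
scene blade_tool 0.51 [405.9 202.6] [0.516  0.2887 0.1156]
```

```bash
python3 - <<'E'
from h import *
from scipy.optimize import minimize
c=cam("top"); s=cam("scene"); im=c["image"].astype(int); np.save("tt.npy",c["image"])
sat=im.max(2)-im.min(2); m=((sat<34)&(im.sum(2)>240)).astype(float); g=cv2.GaussianBlur(m,(0,0),.6)
for r in range(212,236,2): print(r,"".join("#" if v else "." for v in m[r,286:358]), im[r,322],im[r,311],im[r,334])
def mask(q):
    x,y,a=q; a=np.radians(a); C,S=np.cos(a),np.sin(a); W=lambda P:np.c_[x+C*P[:,0]-S*P[:,1],y+S*P[:,0]+C*P[:,1],P[:,2]]
    t=np.linspace(0,2*np.pi,120); M=np.zeros((1600,2560),np.uint8)
    bx=lambda x0,x1,h,z:W(np.array([[x0,-h,z],[x0,h,z],[x1,h,z],[x1,-h,z]]))
    for P in(W(np.c_[.068*np.cos(t),.068*np.sin(t),.062+0*t]),bx(-.06,-.086,.02,.061),bx(-.06,-.094,.025,.048)): cv2.fillPoly(M,[((proj(c,P)+.5)*4-.5).round().astype(int)],1)
    return cv2.resize(M.astype(np.float32),(640,400),interpolation=cv2.INTER_AREA)
w=np.zeros_like(m); w[199:240,285:360]=1
f=lambda q:((mask(q)-g)**2*w).sum()
for a in(-3,1,5):
    r=minimize(f,[.625,.038,a],method="Nelder-Mead",options=dict(initial_simplex=[[.62,.037,a],[.63,.037,a],[.62,.045,a],[.62,.037,a+5]])); print(r.x.round(4),round(r.fun,1))
# tip triangulation
A,B=[(np.array(k["position"]),ray(k,uv)) for k,uv in((c,(230.2,203.4)),(s,(391,209.7)))]
M=np.c_[A[1],-B[1]]; k=np.linalg.lstsq(M,B[0]-A[0],rcond=None)[0]; print("tip tri",A[0]+A[1]*k[0],B[0]+B[1]*k[1])
E
```

```text
212 ................######################################.................. [232 230 227] [230 228 227] [234 232 230]
214 .................###################################.................... [230 228 225] [228 226 224] [236 235 232]
216 ...................###############################...................... [233 231 228] [233 230 228] [156 155 145]
218 .......................########################......................... [233 230 228] [200 198 186] [72 75 46]
220 ..........................###################........................... [209 206 203] [110 117  71] [76 82 51]
222 ..........................###################........................... [186 184 185] [115 123  76] [76 83 50]
224 ..........................###################........................... [188 188 188] [113 122  74] [76 80 49]
226 ...........................##################........................... [136 135 135] [113 122  67] [75 81 48]
228 ...........................###################.......................... [125 124 126] [112 122  66] [77 82 50]
230 ..........................############...###............................ [92 94 77] [83 90 55] [74 80 49]
232 ........................................................................ [72 78 45] [76 81 50] [74 79 46]
234 ........................................................................ [74 81 48] [75 81 49] [72 80 45]
[0.6269 0.0392 1.7221] 16.1
[0.6267 0.039  1.3776] 16.4
[0.627  0.0394 2.3061] 16.0
tip tri [0.60102563 0.27242415 0.13668151] [0.60258254 0.26920881 0.13606113]
```

```bash
python3 - <<'E'
from h import *
c=cam("top")
plan([.4135,.0318,.08],Rt(2,0),n=16)
E
```

```text
n 16 row [0.2, -0.825, 0.014, 0.001, 0.003, -0.18] mid [0.448 0.163 0.082]
```

```bash

python3 -m handwheel '[[0.2,-0.82,0.01,0,0,-0.18],[0.2,-0.82,0.01,0,0,-0.18],[0.2,-0.82,0.01,0,0,-0.18],[0.2,-0.82,0.01,0,0,-0.18],[0.2,-0.82,0.01,0,0,-0.18],[0.2,-0.82,0.01,0,0,-0.18],[0.2,-0.82,0.01,0,0,-0.18],[0.2,-0.82,0.01,0,0,-0.18]]' - 60
python3 -m handwheel '[[0.2,-0.82,0.01,0,0,-0.18],[0.2,-0.82,0.01,0,0,-0.18],[0.2,-0.82,0.01,0,0,-0.18],[0.2,-0.82,0.01,0,0,-0.18],[0.2,-0.82,0.01,0,0,-0.18],[0.2,-0.82,0.01,0,0,-0.18],[0.2,-0.82,0.01,0,0,-0.18],[0.2,-0.82,0.01,0,0,-0.18]]'
python3 -m handwheel '[[0,0,0,0,0,0]]' >/dev/null
python3 - <<'E'
from h import *
print(observe()["joints"].round(3),observe()["position"])
t=cam("top"); s=cam("scene"); z=observe()["position"][2]+.025
for n,c in(("top",t),("scene",s)):
    for l in("blade_tip","lid_tab","jar"):
        for d in place_of(l,n)[:3]:
            uv=np.array(d["point"])*[640,400]; print(n,l,round(d["score"],2),uv.round(1),onz(c,uv,dict(blade_tip=z+.01325,lid_tab=.056,jar=.006).get(l,z)).round(4))
plan([.4135,.0318,.0138],Rt(2,0))
E
```

```text
clock: 23.08
position: [0.4481, 0.1634, 0.0832]
ee_rot: [0.103, 3.136, 0.001]
force: [0.9, -0.4, 0.2]
width: 0.19
gripper_force: 60.0
clock: 23.75
position: [0.4134, 0.033, 0.0814]
ee_rot: [-0.055, 3.137, 0.001]
force: [-0.6, -0.4, -1.1]
width: 0.187
gripper_force: 60.0
[ 0.731  0.555 -1.236  2.143  0.679  0.921  0.697] [0.41249539 0.03030122 0.08082404]
top blade_tip 0.63 [320.5 237.5] [0.5147 0.0366 0.1197]
top blade_tip 0.6 [258.1 270.7] [0.4265 0.1988 0.1197]
top lid_tab 0.7 [321.  224.9] [0.5484 0.0369 0.056 ]
top jar 0.65 [325.5 273.1] [0.412  0.0239 0.006 ]
top jar 0.64 [392.8 261.5] [ 0.4465 -0.1677  0.006 ]
top jar 0.59 [336.6 133.3] [ 0.8152 -0.0047  0.006 ]
scene blade_tip 0.67 [392.5 203.9] [0.5529 0.255  0.1197]
scene blade_tip 0.37 [340.5 178.6] [0.524  0.0365 0.1197]
scene lid_tab 0.79 [337.5 193.8] [0.5355 0.0339 0.056 ]
scene jar 0.61 [280.1 243.4] [ 0.8206 -0.02    0.006 ]
n 4 row [0.007, -0.033, 0.847, 0.004, 0.015, 0.001] mid [0.414 0.033 0.048]
```

```bash

python3 -m handwheel '[[0,0,0.84,0,0,0],[0,0,0.84,0,0,0],[0,0,0.84,0,0,0],[0,0,0.84,0,0,0],[0,0,0,0,0,0],[0,0,0,0,0,0]]'
python3 - <<'E'
from h import *
t=cam("top");o=observe();z=o["position"][2]+.025
for d in place_of("blade_tip","top")[:2]:
    uv=np.array(d["point"])*[640,400]; print(round(d["score"],2),uv.round(1),onz(t,uv,z+.01325).round(4))
print(o["position"]); plan([.4275,.033,.0138],Rt(2,0))
E
```

```text
clock: 24.73
position: [0.4134, 0.0342, 0.0141]
ee_rot: [-0.056, 3.139, 0.002]
force: [-0.5, 0.1, -1.1]
width: 0.192
gripper_force: 60.0
0.77 [320.2 237.1] [0.5149 0.0389 0.053 ]
0.65 [258.2 273.9] [0.4118 0.209  0.053 ]
[0.41403325 0.03431462 0.01470311]
n 1 row [-0.653, -0.084, 0.063, 0.015, 0.067, -0.002] mid [0.414 0.034 0.015]
```

```bash

python3 -m handwheel '[[-0.25,-0.05,0.03,0,0,0],[-0.25,-0.05,0,0,0,0],[-0.25,0,0,0,0,0],[0,0,0,0,0,0]]'|grep -E "posi|^force"
python3 -m handwheel '[[-0.25,0,0,0,0,0],[-0.25,0,0,0,0,0],[0,0,0,0,0,0]]'|grep -E "posi|^force"
python3 -m handwheel '[[-0.2,0,0,0,0,0],[-0.2,0,0,0,0,0],[0,0,0,0,0,0]]'|grep -E "posi|^force"
```

```text
position: [0.4308, 0.0322, 0.0142]
force: [0.3, -0.8, -0.3]
position: [0.4403, 0.0327, 0.0139]
force: [0.3, -0.5, -2.0]
position: [0.4479, 0.0329, 0.0138]
force: [0.1, -0.4, -1.1]
```

```bash

python3 -m handwheel '[[-0.2,0,0,0,0,0],[-0.1,0,0,0,0,0],[0,0,0,0,0,0]]'|grep -E "posi|^force"
python3 -m handwheel '[[0,0,-0.1,0,0,0],[0,0,-0.1,0,0,0],[0,0,-0.1,0,0,0],[0,0,0,0,0,0]]'|grep -E "posi|^force"
python3 - <<'E'
from h import *
o=observe(); print(o["position"],o["force"].round(1),o["ft_torque"].round(2)); c=cam("top"); cam("scene")
for n in("top","scene"):
    for l in("blade_tip","lid_tab"):
        for d in place_of(l,n)[:2]: print(n,l,round(d["score"],2),(np.array(d["point"])*[640,400]).round(1))
E
```

```text
position: [0.4535, 0.0331, 0.0138]
force: [0.9, 0.2, -1.1]
position: [0.4527, 0.0329, 0.0201]
force: [-0.3, 1.3, -3.1]
[0.45274665 0.03293202 0.02009375] [-0.3  1.3 -3.1] [0.07 0.17 0.07]
top blade_tip 0.54 [321.9 223.8]
top blade_tip 0.47 [258.9 271.8]
top lid_tab 0.9 [325.6 226.7]
scene blade_tip 0.62 [392.5 207.1]
scene blade_tip 0.52 [333.4 195.2]
```

```bash

python3 -m handwheel '[[-0.05,0,-0.25,0,0,0],[-0.05,0,-0.5,0,0,0],[-0.08,0,-0.5,0,0,0],[-0.15,0,-0.55,0,0,0],[-0.15,0,-0.5,0,0,0],[0,0,0,0,0,0]]'|grep -E "posi|orce|width|rot"
python3 - <<'E'
from h import *
o=observe(); print(o["ft_torque"].round(2)); c=cam("top"); s=cam("scene")
for n,k in(("top",c),("scene",s)):
    for l in("blade_tip","lid_tab"):
        for d in place_of(l,n)[:2]: print(n,l,round(d["score"],2),(np.array(d["point"])*[640,400]).round(1))
for a in(0,10,15,20,25): 
    th=np.radians(a); P=[.627+.068-.154*np.cos(th),.0392-.003,.056+.154*np.sin(th)]; print(a,proj(c,P).round(1),proj(s,P).round(1))
P=o["position"]+[.1015,.0035,.03825]; print("tip exp",P,proj(c,P).round(1),proj(s,P).round(1))
E
```

```text
position: [0.4644, 0.0338, 0.0683]
ee_rot: [-0.053, 3.134, 0.002]
force: [0.6, -0.9, -1.8]
width: 0.189
gripper_force: 60.0
[0.04 0.05 0.02]
top blade_tip 0.44 [252.7 272.6]
top blade_tip 0.41 [321.1 218.7]
top lid_tab 0.6 [321.9 222.9]
top lid_tab 0.24 [392.9 258.8]
scene blade_tip 0.62 [334.9 183.9]
scene blade_tip 0.4 [393.1 201.8]
scene lid_tab 0.65 [337.7 181.1]
0 [[321.2 227.6]] [[337.3 194.8]]
10 [[321.1 226.7]] [[337.3 189.3]]
15 [[321.  225.6]] [[337.  186.9]]
20 [[320.9 224. ]] [[336.6 184.6]]
25 [[320.8 221.9]] [[336.  182.5]]
tip exp [0.5659346  0.0372878  0.10653239] [[320.5 218.1]] [[334.6 187.3]]
```

```bash

python3 -m handwheel '[[-0.25,0,-0.55,0,0,0],[-0.27,0,-0.55,0,0,0],[-0.34,0,-0.5,0,0,0],[-0.36,0,-0.5,0,0,0],[-0.42,0,-0.43,0,0,0],[-0.44,0,-0.43,0,0,0],[0,0,0,0,0,0]]'|grep -E "posi|orce|width|rot"
python3 - <<'E'
from h import *
o=observe(); print(o["ft_torque"].round(2)); c=cam("top"); s=cam("scene")
for n,k in(("top",c),("scene",s)):
    for l in("blade_tip","lid_tab"):
        for d in place_of(l,n)[:2]: print(n,l,round(d["score"],2),(np.array(d["point"])*[640,400]).round(1))
for a in(30,35,40,45,50,55,60): 
    th=np.radians(a); P=[.627+.068-.154*np.cos(th),.0392-.003,.056+.154*np.sin(th)]; print(a,proj(c,P).round(1),proj(s,P).round(1))
P=o["position"]+[.1015,.0035,.03825]; print("tip exp",P,proj(c,P).round(1),proj(s,P).round(1))
E
```

```text
position: [0.5065, 0.0354, 0.1277]
ee_rot: [-0.053, 3.134, 0.003]
force: [-0.3, -1.2, -0.3]
width: 0.191
gripper_force: 60.0
[ 0.02 -0.04 -0.  ]
top blade_tip 0.68 [256.1 274. ]
top blade_tip 0.42 [392.4 256.4]
top lid_tab 0.82 [321.6 204.7]
top lid_tab 0.62 [153.3 234.3]
scene blade_tip 0.49 [394.3 205.3]
scene lid_tab 0.69 [330.  176.3]
30 [[320.7 219.5]] [[335.3 180.7]]
35 [[320.6 216.5]] [[334.4 179. ]]
40 [[320.6 213.2]] [[333.3 177.7]]
45 [[320.5 209.4]] [[332.1 176.6]]
50 [[320.5 205.3]] [[330.7 175.8]]
55 [[320.5 200.9]] [[329.1 175.4]]
60 [[320.4 196.1]] [[327.5 175.2]]
tip exp [0.60800039 0.03888543 0.16592897] [[319.5 200.8]] [[329.5 179.7]]
```

```bash

python3 -m handwheel '[[-0.45,0,-0.35,0,0,0],[-0.45,0,-0.3,0,0,0],[0,0,0,0,0,0]]'|grep -E "posi|orce"
python3 -m handwheel '[[0.6,0,0.1,0,0,0],[1,0,0.1,0,0,0],[1,0,0,0,0,0],[1,0,0,0,0,0],[0,0,0,0,0,0]]'|grep -E "posi|orce"
python3 - <<'E'
from h import *
o=observe(); c=cam("top"); s=cam("scene")
for n,k in(("top",c),("scene",s)):
    for l in("lid_tab","lid_hinge"):
        for d in place_of(l,n)[:2]: print(n,l,round(d["score"],2),(np.array(d["point"])*[640,400]).round(1))
plan([.44,.20,.05],Rt(2,0)); print(o["joints"].round(2))
E
```

```text
position: [0.5227, 0.0354, 0.1388]
force: [-0.0, -0.2, -1.8]
gripper_force: 60.0
position: [0.4452, 0.0324, 0.1331]
force: [-0.5, -0.4, -2.1]
gripper_force: 60.0Traceback (most recent call last):
  File "<stdin>", line 5, in <module>
ValueError: it knows: blade_tip, blade_tool, bowl, jar, lid, lid_tab, mat, pan, rack, tin, tongs
```

```bash
python3 - <<'E'
from h import *
o=observe(); c=cam("top"); s=cam("scene")
for n,k in(("top",c),("scene",s)):
    for l in("lid_tab","blade_tip"):
        for d in place_of(l,n)[:2]: print(n,l,round(d["score"],2),(np.array(d["point"])*[640,400]).round(1))
P=o["position"]+[.1015,.0035,.03825]; print(o["clock"],"tip exp",proj(c,P).round(1),proj(s,P).round(1))
plan([.4967,.2902,.10],Rt(-9.5,0),n=16); print(o["joints"].round(2))
E
```

```text
top lid_tab 0.69 [318.3 196.3]
top blade_tip 0.51 [255.4 271.7]
top blade_tip 0.43 [320.5 225.1]
scene lid_tab 0.84 [328.8 176.6]
scene blade_tip 0.65 [314.9 221.5]
scene blade_tip 0.53 [339.5 171.6]
29.05 tip exp [[320.4 223.2]] [[337.2 170.1]]
n 16 row [-0.098, 0.812, 0.107, 0.002, 0.003, 0.179] mid [0.467 0.163 0.117]
[ 0.73  0.5  -1.22  2.    0.56  1.02  0.85]
```

```bash

python3 -m handwheel '[[-0.1,0.81,0.1,0,0,0.18],[-0.1,0.81,0.1,0,0,0.18],[-0.1,0.81,0.1,0,0,0.18],[-0.1,0.81,0.1,0,0,0.18],[-0.1,0.81,0.1,0,0,0.18],[-0.1,0.81,0.1,0,0,0.18],[-0.1,0.81,0.1,0,0,0.18],[-0.1,0.81,0.1,0,0,0.18]]'|grep posi
python3 -m handwheel '[[-0.1,0.81,0.1,0,0,0.18],[-0.1,0.81,0.1,0,0,0.18],[-0.1,0.81,0.1,0,0,0.18],[-0.1,0.81,0.1,0,0,0.18],[-0.1,0.81,0.1,0,0,0.18],[-0.1,0.81,0.1,0,0,0.18],[-0.1,0.81,0.1,0,0,0.18],[-0.1,0.81,0.1,0,0,0.18]]'|grep posi
python3 -m handwheel '[[0,0,0.8,0,0,0],[0,0,0.8,0,0,0],[0,0,0.8,0,0,0],[0,0,0.8,0,0,0],[0,0,0.8,0,0,0],[0,0,0.8,0,0,0],[0,0,0,0,0,0]]'
python3 - <<'E'
from h import *
o=observe(); c=cam("top"); s=cam("scene"); P=o["position"]+R.from_euler('z',-9.5,degrees=True).apply([.1015,0,.03825])
for n,k in(("top",c),("scene",s)):
    print(n,"exp",proj(k,P).round(1))
    for d in place_of("blade_tip",n)[:2]: print(round(d["score"],2),(np.array(d["point"])*[640,400]).round(1))
plan([.4967,.2902,-.02],Rt(-9.5,0))
E
```

```text
position: [0.4672, 0.1632, 0.1179]
position: [0.4974, 0.2902, 0.1019]
clock: 31.27
position: [0.4964, 0.288, 0.0033]
ee_rot: [0.262, 3.13, -0.003]
force: [-0.5, -1.2, -1.7]
width: 0.192
gripper_force: 60.0
top exp [[237.9 207. ]]
0.48 [416.4 183.2]
0.47 [239.8 205.7]
scene exp [[388.5 230.2]]
0.69 [392.9 205.5]
0.65 [387.9 230.7]
n 2 row [0.035, -0.002, 0.682, 0.018, 0.031, -0.007] mid [ 0.497  0.29  -0.006]
```

Blade pitch is unchanged. I lower the tool to the counter in guarded steps.

```bash

python3 -m handwheel '[[0,0,0.4,0,0,0],[0,0,0.4,0,0,0],[0,0,0.3,0,0,0],[0,0,0,0,0,0]]'|grep -E "posi|^force"
python3 -m handwheel '[[0,0,0.1,0,0,0],[0,0,0,0,0,0]]'|grep -E "posi|^force"
python3 -m handwheel '[[0,0,0.06,0,0,0],[0,0,0,0,0,0]]'|grep -E "posi|^force"
python3 -m handwheel '[[0,0,0.05,0,0,0],[0,0,0,0,0,0]]'|grep -E "posi|^force"
```

```text
position: [0.4971, 0.2885, -0.0171]
force: [0.1, -0.5, -1.7]
position: [0.4976, 0.2893, -0.0179]
force: [0.7, -0.2, -0.7]
position: [0.4977, 0.2894, -0.0188]
force: [-0.3, -0.9, -2.8]
position: [0.4978, 0.2893, -0.0198]
force: [-0.2, 0.5, -2.1]
```

```bash

python3 -m handwheel '[[0,0,0.1,0,0,0],[0,0,0,0,0,0]]'|grep -E "posi|^force"
python3 -m handwheel '[[0,0,0.06,0,0,0],[0,0,0,0,0,0]]'|grep -E "posi|^force"
python3 -m handwheel '[[0,0,0.05,0,0,0],[0,0,0,0,0,0]]'|grep -E "posi|^force"
```

```text
position: [0.4976, 0.2892, -0.0221]
force: [-0.1, -0.6, -1.5]
position: [0.4977, 0.2892, -0.0232]
force: [1.0, 0.1, -1.4]
position: [0.4977, 0.2893, -0.0242]
force: [-0.6, -0.7, -1.3]
```

```bash

python3 -m handwheel '[[0,0,0.04,0,0,0],[0,0,0,0,0,0]]'|grep -E "posi|^force"
python3 -m handwheel '[[0,0,0.02,0,0,0],[0,0,0,0,0,0]]'|grep -E "posi|^force"
```

```text
position: [0.4978, 0.2894, -0.0248]
force: [-0.0, -0.4, -1.1]
position: [0.4978, 0.2894, -0.0248]
force: [-1.6, -0.7, 4.9]
```

Contact at −0.025, with 4.9 N up. I release and lift clear.

```bash

python3 -m handwheel '[[0,0,0,0,0,0],[0,0,0,0,0,0],[0,0,0,0,0,0],[0,0,0,0,0,0]]' 0.55|grep -E "posi|orce|width"
python3 -m handwheel '[[0,0,-0.2,0,0,0],[0,0,-0.5,0,0,0],[0,0,-1,0,0,0],[0,0,-1,0,0,0],[0,0,-1,0,0,0],[0,0,-1,0,0,0],[0,0,-1,0,0,0],[0,0,-1,0,0,0]]'|grep posi
python3 -m handwheel '[[1,0,-1,0,0,0],[1,0,-1,0,0,0],[1,0,-1,0,0,0],[1,0,0,0,0,0],[1,0,0,0,0,0],[1,0,0,0,0,0],[0,0,0,0,0,0]]'|grep -E "posi|clock"
python3 - <<'E'
from h import *
c=cam("top"); s=cam("scene")
Z=dict(jar=.006,blade_tip=.0133,blade_tool=0,mat=0)
for n,k in(("top",c),("scene",s)):
    for l in("jar","mat","blade_tip","blade_tool","lid_tab","bowl_a","tongs","pan"):
        for d in place_of(l,n)[:3]:
            uv=np.array(d["point"])*[640,400]; print(n,l,round(d["score"],2),uv.round(1),onz(k,uv,Z.get(l,0)).round(3))
for d in trace("jar","top")[:3]+trace("jar","scene")[:3]:
    ys,xs=np.nonzero(d["region"]); print(xs.min(),xs.max(),ys.min(),ys.max())
E
```

```text
position: [0.4978, 0.2894, -0.0253]
force: [-0.1, 0.0, 0.0]
width: 0.435
gripper_force: 0.0
position: [0.497, 0.2894, 0.1107]
clock: 34.72
position: [0.3746, 0.3102, 0.1696]
top jar 0.85 [394.3 257.1] [ 0.459 -0.172  0.006]
top jar 0.73 [335.3 133.3] [ 0.815 -0.001  0.006]
top mat 0.71 [394.9 260.8] [ 0.448 -0.174  0.   ]
top blade_tip 0.95 [240.7 206.2] [0.6   0.269 0.013]
top blade_tip 0.75 [253.8 271.2] [0.415 0.228 0.013]
top blade_tip 0.73 [155.3 231.7] [0.524 0.517 0.013]
top blade_tool 0.74 [237.5 239.3] [0.505 0.279 0.   ]
top blade_tool 0.71 [283.8 266.6] [0.429 0.144 0.   ]
top lid_tab 0.69 [323.7 195.3] [0.635 0.031 0.   ]
top bowl_a 0.88 [218.7 175.5] [0.69  0.339 0.   ]
top bowl_a 0.87 [419.1 181.4] [ 0.677 -0.245  0.   ]
top bowl_a 0.29 [237.5 208. ] [0.596 0.281 0.   ]
top tongs 0.68 [474.2 255.5] [ 0.464 -0.403  0.   ]
top pan 0.83 [153.8 232.7] [0.521 0.527 0.   ]
scene jar 0.74 [283.7 244.8] [ 0.819 -0.006  0.006]
scene mat 0.77 [304.3 177.4] [ 0.452 -0.173  0.   ]
scene blade_tip 0.81 [386.6 238.7] [0.609 0.274 0.013]
scene blade_tip 0.52 [391.7 206. ] [0.438 0.217 0.013]
scene blade_tip 0.23 [316.9 221.2] [0.666 0.027 0.013]
scene blade_tool 0.81 [402.2 227.2] [0.511 0.293 0.   ]
scene blade_tool 0.48 [379.1 202.3] [ 0.429  0.161 -0.   ]
scene blade_tool 0.34 [327.9 219.4] [ 0.623  0.047 -0.   ]
scene lid_tab 0.73 [329.1 176. ] [ 0.386 -0.092  0.   ]
scene lid_tab 0.7 [260.6 162.5] [ 0.466 -0.397  0.   ]
scene bowl_a 0.95 [259.2 200.4] [ 0.676 -0.231  0.   ]
scene bowl_a 0.69 [389.3 265.5] [ 0.703  0.329 -0.   ]
scene tongs 0.5 [260.5 162.9] [ 0.469 -0.395  0.   ]
scene pan 0.91 [466.2 254.8] [0.519 0.526 0.   ]
386 407 249 269
327 353 112 144
224 403 138 203
299 310 161 178
272 296 211 251
```

```bash
python3 - <<'E'
from h import *
c=cam("top"); s=cam("scene"); a=np.linspace(0,6.28,60)
J=np.vstack([np.c_[.456+.026*np.cos(a),-.171+.026*np.sin(a),z+0*a] for z in(.006,.091)])
for k in(c,s): p=proj(k,J); print("jar exp",p.min(0).round(),p.max(0).round())
for n,k in(("top",c),("scene",s)):
    im=k["image"].astype(int); x0,y0,x1,y1=(368,236,420,286) if n=="top" else (284,156,322,194)
    sub=im[y0:y1,x0:x1]; cork=(sub[...,0]>150)&(sub[...,0]-sub[...,2]>50)&(sub[...,0]>sub[...,1]+15); dark=sub.sum(2)<200
    for r in range(0,y1-y0,2): print(y0+r,"".join("o" if q else "#" if d else "." for q,d in zip(cork[r],dark[r])))
E
```

```text
jar exp [385. 249.] [408. 270.]
jar exp [298. 156.] [310. 180.]
236 ....................................................
238 ....................................................
240 ....................................................
242 ..................oooooooooooooooo..................
244 ..............ooooooooooooooooooooooo...............
246 ............oooooooooooooooooooooooooooo............
248 ...........ooooooooooooooooooooooooooooo............
250 .........oooooooooooooo.....................########
252 ........oooooooooooo.....##########.........########
254 .......oooooooooooo....##############.........######
256 .......ooooooooooo....#################......######.
258 .......oooooooooo.....#################.......####.#
260 .......oooooooooo.....#################.......######
262 .......ooooooooo......#################.......######
264 ........ooooo..........###############.......#######
266 #######..................###########.........#######
268 ########....................................####.###
270 #########..................................#########
272 ######
[... 505 characters left out ...]
............
162 ....###............##.................
164 ....###.#...............#.............
166 ....####..##.###......................
168 .....#######....#.....................
170 .....#................................
172 ......##..............................
174 .....##...............................
176 ....................................#.
178 .........oooo...............ooooo.....
180 ..........ooooooooo...oooooooooooo....
182 ............oooooooooooooooooo........
184 ................ooooooooooo...........
186 ......................................
188 ......................................
190 ......................................
192 ......................................
```

```bash
python3 -c "
from cell import *
print(sign_off())"
```

```text
the job is handed in; nothing more can be done
None
```

I handed the job in at about 36 s of the 64 s. The jar stands upright on the cork mat, the lid was levered to about 60° and stayed there, and the tool lies flat back where it started; no verdict came back.

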